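# Load the specimen reader

## Task

Load the specimen reader on the worktop: stand every specimen cup upright in a sprung seat of its open drawer, one cup to a seat (any seat), and press each cup down until the latch catches and it stays down by itself. Then push the drawer fully home until it snaps into its detent, and last press the start button on top of the reader right down and let go. Do not shift the timer and the brown dropper bottle that stand beside the sink.

Things in the scene. Friction and masses are not known exactly. Their poses are not given: they have to be found in the camera images.
- reader: white bench housing, 242 wide (y) x 120 deep (x) x 122 mm high, fixed, with a drawer at its front. Origin on the worktop below the middle of its front face; x points into the housing (the way the drawer is pushed home), y to the left seen from the front, z up. The opening ends 103 mm above the worktop: a caught cup (top at 96 mm) passes, a cup on a raised seat (112 mm) strikes the housing.
- drawer (a joint): how far the drawer stands out, m: 0 = home, 0.115 = fully open; friction about 1.2 N. In the last 10 mm it must be pushed over a sprung detent (about 3 N more), then snaps home. Front panel 12 mm thick, 242 mm wide, its top 48 mm above the worktop; at home its back lies on the housing's front face.
- drawer_bar (a point): centre of the level steel pull bar (10 mm thick, 100 mm long along y of the reader, 32 mm above the worktop) in front of the drawer's front panel, 25 mm clear of its face; axes like the reader's. Push here along x of the reader: when home it lies 37 mm in front of the housing's front face.
- seat_left (a joint): travel in m of the left sprung seat, which slides straight down: 0 = up, 0.018 = bottom stop. Past 0.0165 a damped spring bolt slides back over it within about half a second; then the seat stays down at about 0.016 (caught; it cannot be released). Spring 3 N up to 8 N, about 9 N while passing the bolt. A cup can also be set on a caught seat.
- seat_mid (a joint): travel in m of the middle sprung seat, which slides straight down: 0 = up, 0.018 = bottom stop. Past 0.0165 a damped spring bolt slides back over it within about half a second; then the seat stays down at about 0.016 (caught; it cannot be released). Spring 3 N up to 8 N, about 9 N while passing the bolt. A cup can also be set on a caught seat.
- seat_right (a joint): travel in m of the right sprung seat, which slides straight down: 0 = up, 0.018 = bottom stop. Past 0.0165 a damped spring bolt slides back over it within about half a second; then the seat stays down at about 0.016 (caught; it cannot be released). Spring 3 N up to 8 N, about 9 N while passing the bolt. A cup can also be set on a caught seat.
- seat_left_top (a point): centre of the top of a round seat plate, 67 mm wide, in the drawer, where a cup's base stands; 40 mm above the worktop while up, 24 mm when caught. Four lugs on its diagonals, 9 mm high, centre the cup (inner radius 28 mm). Axes like the reader's. Seats are 74 mm apart along y of the reader; this one left (+y).
- seat_mid_top (a point): centre of the top of a round seat plate, 67 mm wide, in the drawer, where a cup's base stands; 40 mm above the worktop while up, 24 mm when caught. Four lugs on its diagonals, 9 mm high, centre the cup (inner radius 28 mm). Axes like the reader's. Seats are 74 mm apart along y of the reader; this one in the middle.
- seat_right_top (a point): centre of the top of a round seat plate, 67 mm wide, in the drawer, where a cup's base stands; 40 mm above the worktop while up, 24 mm when caught. Four lugs on its diagonals, 9 mm high, centre the cup (inner radius 28 mm). Axes like the reader's. Seats are 74 mm apart along y of the reader; this one right (-y).
- cup_1_mid (a point): centre, half-way up (36 mm above its underside), of a closed specimen cup, 72 mm high, z along its axis: screw lid 62 mm across, the top 11 mm of it, flat on top; below it the body tapers from 56 to about 50 mm. About 140 g, most of it low down. Grip it across the lid. Two or three cups are present.
- cup_2_mid (a point): centre, half-way up (36 mm above its underside), of a closed specimen cup, 72 mm high, z along its axis: screw lid 62 mm across, the top 11 mm of it, flat on top; below it the body tapers from 56 to about 50 mm. About 140 g, most of it low down. Grip it across the lid. Two or three cups are present.
- cup_3_mid (a point): centre, half-way up (36 mm above its underside), of a closed specimen cup, 72 mm high, z along its axis: screw lid 62 mm across, the top 11 mm of it, flat on top; below it the body tapers from 56 to about 50 mm. About 140 g, most of it low down. Grip it across the lid. Two or three cups are present.
- start (a joint): travel in m of the start button: 0 = up, 0.006 = right down (about 4 N), springs back when let go.
- start_top (a point): centre of the top face of the grey start button (28 mm across, in a black ring) on top of the housing, 32 mm behind its front face, at the right (75 mm to -y of the middle), 144 mm above the worktop while up.
- timer: bystander, leave alone: a flat white timer, 64 x 60 x 19 mm; origin under its middle.
- violet: bystander, leave alone: a brown dropper bottle with black dropper, 44 round, 108 high mm; origin under its middle.

How it is judged (in metres and radians):
On the way, in this order (a step that is already met when the one before it is completed fails the run):
1. every cup present stands upright in a seat of its own and its seat has been pressed down and has caught (((horizontal distance between cup_1_mid and seat_left_top below 0.008 m and z of cup_1_mid in the frame of seat_left_top between 0.03 and 0.042 m and value of joint seat_left above 0.0155 m) or (horizontal distance between cup_1_mid and seat_mid_top below 0.008 m and z of cup_1_mid in the frame of seat_mid_top between 0.03 and 0.042 m and value of joint seat_mid above 0.0155 m) or (horizontal distance between cup_1_mid and seat_right_top below 0.008 m and z of cup_1_mid in the frame of seat_right_top between 0.03 and 0.042 m and value of joint seat_right above 0.0155 m)) and angle between each of cup_1_mid, cup_2_mid, cup_3_mid's own z axis and vertical below 0.1 rad and ((horizontal distance between cup_2_mid and seat_left_top below 0.008 m and z of cup_2_mid in the frame of seat_left_top between 0.03 and 0.042 m and value of joint seat_left above 0.0155 m) or (horizontal distance between cup_2_mid and seat_mid_top below 0.008 m and z of cup_2_mid in the frame of seat_mid_top between 0.03 and 0.042 m and value of joint seat_mid above 0.0155 m) or (horizontal distance between cup_2_mid and seat_right_top below 0.008 m and z of cup_2_mid in the frame of seat_right_top between 0.03 and 0.042 m and value of joint seat_right above 0.0155 m)) and ((horizontal distance between cup_3_mid and seat_left_top below 0.008 m and z of cup_3_mid in the frame of seat_left_top between 0.03 and 0.042 m and value of joint seat_left above 0.0155 m) or (horizontal distance between cup_3_mid and seat_mid_top below 0.008 m and z of cup_3_mid in the frame of seat_mid_top between 0.03 and 0.042 m and value of joint seat_mid above 0.0155 m) or (horizontal distance between cup_3_mid and seat_right_top below 0.008 m and z of cup_3_mid in the frame of seat_right_top between 0.03 and 0.042 m and value of joint seat_right above 0.0155 m)) and contact force between the fingers and cup_1 below 0.3 N and contact force between the fingers and cup_2 below 0.3 N and contact force between the fingers and cup_3 below 0.3 N), for 0.3 s.
2. the drawer is pushed fully home (value of joint drawer below 0.002 m), for 0.3 s.
3. the start button is pressed right down (value of joint start above 0.004 m), for 0.04 s.
At the end, for the whole second after the job is handed in: every cup present stands upright (within 0.3 rad), within 12 mm of the middle of a seat that is caught down (travel over 15.5 mm), the drawer is home within 2 mm, and the start button has been pressed and is up again (((horizontal distance between cup_1_mid and seat_left_top below 0.012 m and z of cup_1_mid in the frame of seat_left_top between 0.025 and 0.05 m and value of joint seat_left above 0.0155 m) or (horizontal distance between cup_1_mid and seat_mid_top below 0.012 m and z of cup_1_mid in the frame of seat_mid_top between 0.025 and 0.05 m and value of joint seat_mid above 0.0155 m) or (horizontal distance between cup_1_mid and seat_right_top below 0.012 m and z of cup_1_mid in the frame of seat_right_top between 0.025 and 0.05 m and value of joint seat_right above 0.0155 m)) and angle between each of cup_1_mid, cup_2_mid, cup_3_mid's own z axis and vertical below 0.3 rad and ((horizontal distance between cup_2_mid and seat_left_top below 0.012 m and z of cup_2_mid in the frame of seat_left_top between 0.025 and 0.05 m and value of joint seat_left above 0.0155 m) or (horizontal distance between cup_2_mid and seat_mid_top below 0.012 m and z of cup_2_mid in the frame of seat_mid_top between 0.025 and 0.05 m and value of joint seat_mid above 0.0155 m) or (horizontal distance between cup_2_mid and seat_right_top below 0.012 m and z of cup_2_mid in the frame of seat_right_top between 0.025 and 0.05 m and value of joint seat_right above 0.0155 m)) and ((horizontal distance between cup_3_mid and seat_left_top below 0.012 m and z of cup_3_mid in the frame of seat_left_top between 0.025 and 0.05 m and value of joint seat_left above 0.0155 m) or (horizontal distance between cup_3_mid and seat_mid_top below 0.012 m and z of cup_3_mid in the frame of seat_mid_top between 0.025 and 0.05 m and value of joint seat_mid above 0.0155 m) or (horizontal distance between cup_3_mid and seat_right_top below 0.012 m and z of cup_3_mid in the frame of seat_right_top between 0.025 and 0.05 m and value of joint seat_right above 0.0155 m)) and value of joint each of drawer, start below 0.002 m); the robot touches nothing.
It fails at once if a bystander (the timer or the brown dropper bottle) is shifted by more than 30 mm (distance of any of timer, violet from where it was at the start of the episode above 0.03 m).
Of cup_1, cup_2, cup_3 only 2 to 3 are there at a start; the rules pass over those that are not, and their reading is None.
At some moment in a run one of cup_1, cup_2, cup_3 may be knocked a few centimetres aside while the robot is not near it.
It also fails if it takes over 210 s, if anything falls off the work surface, if the arm or the gripper's body presses on something with over 40 N, if the wrist force passes 120 N, or if a joint passes its speed limit or range.

## Robot

A 6-joint arm with a two-finger parallel gripper is mounted at the origin on a cart in front of the work surface, level with it; the furniture and walls round the work are solid. World frame = base frame: x ahead of the robot, y to its left, z up, the work surface at z = 0. Lengths are in mm, angles in rad, forces in N, time in s.
With the tool pointing down it reaches from about 325 to 775 mm from the base axis. Payload 5.5 kg.
Tool frame: the origin (TCP) lies at the very end of the fingers, on their centre line; the grasp point (between the pads) lies bot.grasp_offset behind it (bot.grasp_offset is the distance from the TCP to the grasp point, in mm); x points along the fingers, z is the direction in which the jaws open and shut, and the axes are right-handed (so a half turn about x gives the same grasp; the last joint's range is limited). The gripper opens to 88 mm and grips with 3 to 60 N. Pads are 20 mm wide; open, the fingers measure 115 mm over their backs; the gripper's body (75 mm by 178 mm) begins 61 mm behind the grasp point.
Start: joints at [1.173, 0.091, 1.231, -0, 1.82, -0.057], TCP at [200.55, 565.505, 222.631] pointing down, gripper open.
Joint ranges: [-2.87, 2.87], [-0.86, 2.18], [0.17, 2.46], [-1.51, 4.65], [0.06, 2.69], [-2.65, 2.65]. Speed limits (rad/s): [2.57, 2.57, 3.01, 3.14, 3.14, 3.14].

## Interface

Orientations are given as a rotation vector (axis times angle).
In Python, from rig import monitor, snapshot, bot, finder gives the robot as it stands. The module is installed in compiled form; this text tells all that it offers.
- The arm moves only by the tool play_rows, never from a script. Its argument "steps" is a list that holds one entry, the list of rows, each a list of 5 numbers: the shift along the tool's x, y, z in m, then the turn about the tool's x in rad, then the opening in per cent of the stroke, from 0 (shut) to 100 (fully open). A call has 1 to 8 rows; each row shifts and turns the pose as measured when the row begins, along the tool's axes as they then stand; what a row does not reach is not made up. A row lasts 1/12 s, in which the tool goes at most 41.7 mm and 7.16 degrees, less where a joint would pass 70% of its speed; a pose out of reach is approached as far as the arm can. A call is refused whole if a number of a shift passes 0.0417 or a number of a turn 0.125, either way. A call with a gripper value outside its range is refused whole. The fingers move at their own pace and stop on an object; "squeeze" is the grip in N (left out, the last holds). Time passes only in rows, so rows that do not move let the fingers close. It gives the time, the measured TCP pose, the force and the opening at its end, in the units of the state.
- monitor.observe(): the state, without advancing time (a new reading comes with each control period).
- snapshot(name): name is "scene" or "side" or "wrist"; returns a dict with "image" (400x640x3 uint8, blue, green, red), "fx", "fy", "cx", "cy" (pixels), "D" ([k1, k2, p1, p2, k3] as OpenCV has them; the pictures are not rectified), "world_from_camera" (4x4, takes a point from camera to world coordinates); the wrist camera has in their place "mount" (4x4, takes a point from camera to tool coordinates, whose origin is the TCP and whose axes are the tool frame's). Camera axes: x right, y down, z forward; pixel columns grow to the right and rows downward; lengths in mm; the calibration is good to about 2 mm. A picture is of the moment at which its call begins: read the wrist's pose just before it. There is no depth.
- bot.finish_job(): hands the job in, once; it reports no verdict.
Trained networks look in a picture, given as the dict that the camera call returned (one of the last four; its "shot" number tells which), for a name from the list of things; names that differ only in an ending like _2 or _b are one class to them, and where a whole thing is asked for, a point or a joint stands for the part that bears it (a point fixed in the world has none). Each returns a list of dicts, best first, with "p" (0 to 1); they miss things now and then, are a little off and sometimes report something else, mostly with a low value. They report only what shows in the picture. A call takes as long as a camera call.
- finder.cut_out(query, picture): "region" (400x640 bool, what is visible of it) and "location" ([row, column] in pixels, amid what is visible of it).
- finder.place_of(query, picture): "location" ([row, column] in pixels: a listed point, or the origin of a listed thing).
The state is a dict: "time": time; "joint_pos": joint angles; "qvel": joint speeds; "effort": joint torques, N m; "ee_pos": TCP position; "ee_rot": TCP orientation; "wrist_force": force on the tool from outside, world axes, zero at the start; "torque": the same for the moment, N m; "width": opening from 0.0 (shut) to 1.0 (fully open).
Only numpy, scipy, OpenCV 4.12 (cv2) and the standard library are available. Lean on these libraries where they do the work, as an engineer would, in place of code of your own. Each camera call takes 0.05 s, during which the arm holds its last target.

## Working session

There is one attempt and no reset: what is moved stays moved. The work goes in short steps, Python scripts to look and compute and a tool call to move; the robot and the scene stay as the last step left them, time stands still between calls to the robot, and variables do not carry over. Pictures are saved under pics/ and viewed, and the job is handed in when it is done.

Besides the shell and the picture viewer there is one more tool, called after "Emit:" by a JSON object that holds its "api" and its "payload". play_rows: Moves the arm, as the interface text tells. Its arguments: {"type":"object","properties":{"steps":{"type":"array"},"squeeze":{"type":"number"}},"required":["steps"]}

```bash
mkdir -p pics
cat > h.py <<'E'
import numpy as np, cv2
from rig import monitor, snapshot, bot, finder
from scipy.spatial.transform import Rotation as R
def T():
    s=monitor.observe(); M=np.eye(4); M[:3,:3]=R.from_rotvec(s["ee_rot"]).as_matrix(); M[:3,3]=s["ee_pos"]; return M,s
def shot(n,save=None):
    M,s=T(); d=snapshot(n)
    d["W"]=M@d["mount"] if n=="wrist" else d["world_from_camera"]
    if save: cv2.imwrite("pics/"+save+".png",d["image"])
    return d
def K(d): return np.array([[d["fx"],0,d["cx"]],[0,d["fy"],d["cy"]],[0,0,1.]])
def ray(d,rc):
    u=cv2.undistortPoints(np.array([[[rc[1],rc[0]]]],float),K(d),np.array(d["D"],float)).ravel()
    v=np.array(d["W"])[:3,:3]@np.array([u[0],u[1],1]); return np.array(d["W"])[:3,3],v/np.linalg.norm(v)
def atz(d,rc,z):
    o,v=ray(d,rc); return o+v*(z-o[2])/v[2]
def proj(d,P):
    W=np.linalg.inv(d["W"]); p,_=cv2.projectPoints(np.atleast_2d(np.array(P,float)),cv2.Rodrigues(W[:3,:3])[0],W[:3,3],K(d),np.array(d["D"],float)); return p.reshape(-1,2)
E
cat > a.py <<'E'
from h import *
np.set_printoptions(precision=1,suppress=True)
M,s=T(); print(s["time"],M,s["width"],s["wrist_force"],bot.grasp_offset)
Z={"cup_1_mid":36,"seat_left_top":40,"seat_mid_top":40,"seat_right_top":40,"start_top":144,"drawer_bar":32,"reader":0,"timer":0,"violet":0}
for n in ["scene","side","wrist"]:
    d=shot(n,n+"0"); print(n,d["W"][:3,3])
    for q in Z:
        for r in finder.place_of(q,d): print(q,round(r["p"],2),np.array(r["location"]),atz(d,r["location"],Z[q])[:2])
E
python3 a.py
```

```text
0.0 [[ -0.   -0.9   0.3 200.4]
 [ -0.    0.3   0.9 565.2]
 [ -1.    0.   -0.  221.5]
 [  0.    0.    0.    1. ]] 1.0005672880980876 [-0.1  0.   0.1] 18.700000000000003
scene [ 368.1 -561.3 1259.3]
cup_1_mid 0.62 [272.9 285.4] [475.2 -81. ]
seat_mid_top 0.69 [314.  369.4] [ 635.3 -258.1]
seat_mid_top 0.63 [150.7 241.1] [475.5 329.7]
seat_right_top 0.62 [175.3 248.1] [470.3 238.8]
start_top 0.57 [141.4 279.1] [573.4 247.6]
drawer_bar 0.6 [164.3 213. ] [384.6 317. ]
reader 0.73 [154.6 267.4] [550.6 316.9]
timer 0.86 [314.9 371.9] [ 649.1 -252.6]
violet 0.57 [303.6 402.3] [ 735.2 -252.7]
side [-245.6 -896.3  831.8]
cup_1_mid 0.81 [260.4 320.4] [484.2 -66.4]
seat_left_top 0.54 [192.2 226.2] [479.2 402.2]
seat_mid_top 0.45 [199.7 239.6] [487.  333.8]
seat_right_top 0.75 [209.6 249.9] [478.8 262.2]
seat_right_top 0.47 [247.7 280.9] [432.9  39.5]
start_top 0.71 [267.2 433.1] [ 570.5 -354.5]
start_top 0.51 [261.6 319.4] [ 380.3 -181.2]
start_top 0.44 [173.4 279.2] [574.  239.7]
drawer_bar 0.81 [215.9 215.1] [381.7 305.1]
reader 0.6 [206.3 256.7] [544.7 325.4]
reader 0.45 [172.  280.4] [756.  484.3]
timer 0.76 [283.  412.5] [ 643.5 -252.3]
violet 0.71 [270.6 433.4] [ 729.8 -251.5]
wrist [128.6 589.9 384.8]
seat_left_top 0.71 [375.1 268.8] [473.2 392.4]
drawer_bar 0.71 [345.2 208.9] [395.8 323.4]
```

View pics/scene0.png

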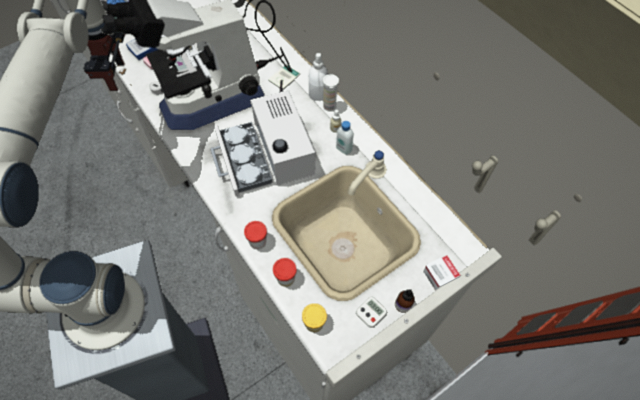

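View pics/side0.png

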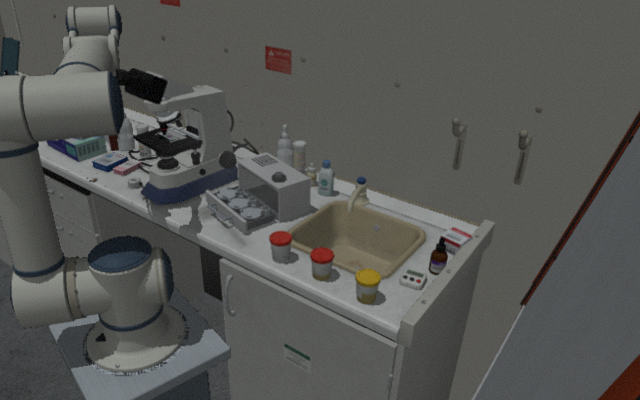

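View pics/wrist0.png

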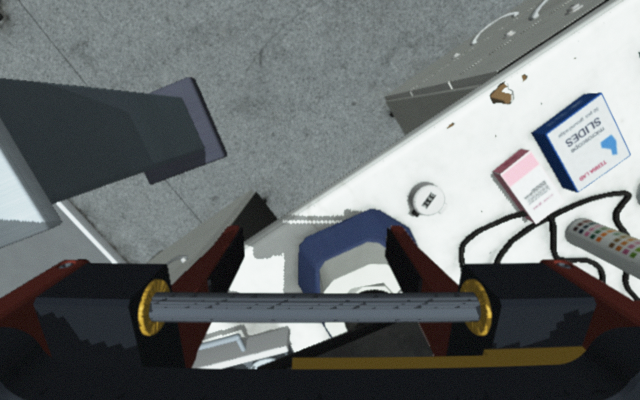

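The scene view shows three cups beside the sink: red at (256,233), red at (285,270) and yellow at (314,318). The open reader drawer with its three seats is at about (243,155). The timer at (370,312) and the bottle at (405,299) stand next to the yellow cup.

```bash
cat > cups.py <<'E'
from h import *
from scipy.optimize import least_squares
np.set_printoptions(precision=1,suppress=True)
def lids(d):
    out=[]
    hsv=cv2.cvtColor(d["image"],cv2.COLOR_BGR2HSV)
    h,s,v=[hsv[...,i].astype(int) for i in range(3)]
    for nm,m in (("red",((h<8)|(h>172))&(s>150)&(v>90)),("yel",(h>18)&(h<33)&(s>150)&(v>90))):
        n,l,st,c=cv2.connectedComponentsWithStats(m.astype(np.uint8))
        for i in range(1,n):
            if st[i,4]>60: out.append((nm,c[i][::-1],st[i,4]))
    return out
if __name__=="__main__":
    for n in ["scene","side"]:
        d=shot(n)
        for nm,c,a in lids(d):
            p=atz(d,c,66.5)
            if 300<p[0]<800 and -400<p[1]<500: print(n,nm,c,a,p)
E
python3 cups.py
cat > rd.py <<'E'
from h import *
from scipy.optimize import least_squares
np.set_printoptions(precision=1,suppress=True)
# joint fit of reader x,y,yaw,drawer from scene+side
obs=[]
loc={"seat_left_top":(74,40),"seat_mid_top":(0,40),"seat_right_top":(-74,40)}
for n in ["scene","side"]:
    d=shot(n)
    im=cv2.resize(d["image"][80:260,180:340],None,fx=4,fy=4,interpolation=cv2.INTER_CUBIC); cv2.imwrite("pics/z_%s.png"%n,im)
E
python3 rd.py
```

```text
scene red [231.5 255. ] 348 [434.7  45.5  66.5]
scene red [269.3 284.2] 390 [472.8 -82.7  66.5]
scene yel [316.7 314.4] 317 [ 501.8 -224.4   66.5]
side red [237.5 280.1] 216 [437.3  48.8  66.5]
side red [254.2 321.5] 261 [475.9 -79.1  66.5]
side yel [277.1 367.6] 331 [ 502.9 -220.8   66.5]
```

View pics/z_scene.png

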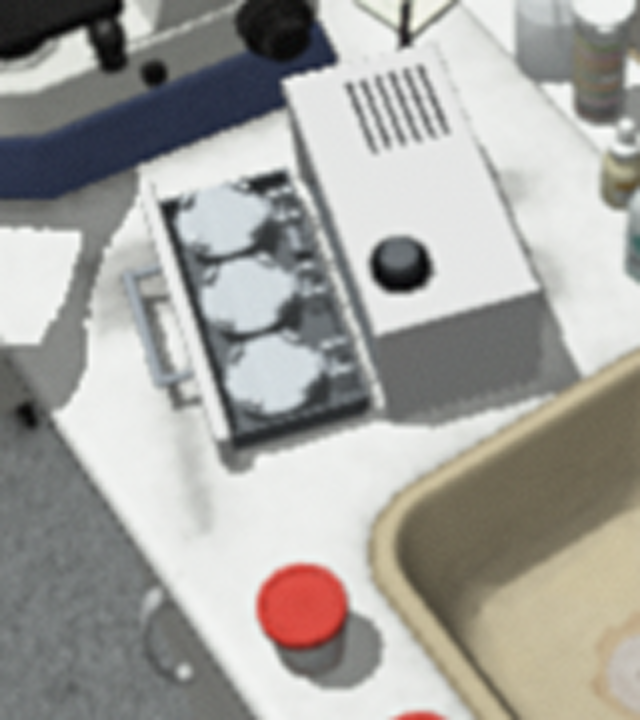

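View pics/z_side.png

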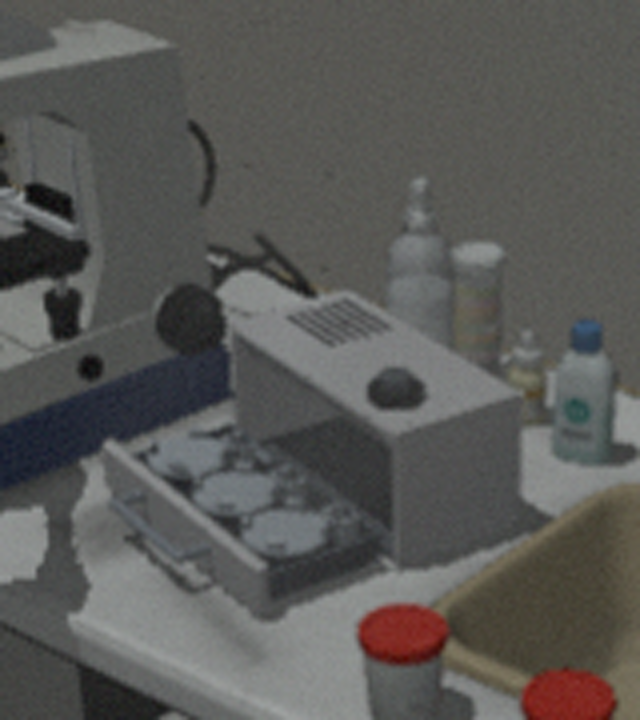

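The zoomed views show the empty drawer fully open. Housing top corners in the scene crop are near (285,82), (375,332), (538,290) and (435,45), with the seats at (225,220), (248,293) and (273,375). I'll fit the reader pose from these.

```bash
cat > fit.py <<'E'
from h import *
from scipy.optimize import least_squares
np.set_printoptions(precision=2,suppress=True)
ds=shot("scene"); dd=shot("side")
f=lambda c:(c[0]/4+180-.4,c[1]/4+80-.4)
# local (reader frame) pts ; 's' flag = relative to drawer
H={"fl":(0,121,122),"fr":(0,-121,122),"br":(120,-121,122),"bl":(120,121,122),"st":(32,-75,144)}
oS={"fl":(285,82),"fr":(375,332),"br":(538,290),"bl":(435,45),"st":(400,258)}
oD={"fl":(232,318),"fr":(397,440),"br":(520,400),"bl":(350,295),"st":(396,383)}
sS=[(225,220),(248,293),(273,375)]; sD=[(190,456),(240,492),(290,531)]
bar={ "S":(155,320)}
def res(p,full=False):
    x,y,a,sx=p; c,s=np.cos(a),np.sin(a)
    w=lambda l:[x+c*l[0]-s*l[1],y+s*l[0]+c*l[1],l[2]]
    r=[]
    for d,o,ss in ((ds,oS,sS),(dd,oD,sD)):
        for k in H: r.append(proj(d,w(H[k]))[0]-f(o[k]))
        for i,yy in enumerate((74,0,-74)): r.append(proj(d,w((sx,yy,40)))[0]-f(ss[i]))
    r=np.array(r); return r if full else r.ravel()
q=least_squares(res,[545,320,0,-65],loss="soft_l1")
print(q.x); print(res(q.x,True))
x,y,a,sx=q.x;c,s=np.cos(a),np.sin(a)
for yy in(74,0,-74): print("seat",x+c*sx-s*yy,y+s*sx+c*yy)
print("bar",x-c*152,y-s*152,"start",x+c*32+s*75,y+s*32-c*75)
M,st=T(); print(M,st["joint_pos"])
E
python3 fit.py
```

```text
[541.62 316.58  -0.03 -66.44]
[[-0.43  0.04]
 [-0.19  1.68]
 [ 0.75  0.8 ]
 [ 0.72 -0.38]
 [-0.43 -0.56]
 [ 0.13  0.08]
 [ 0.42  0.72]
 [ 0.54  0.08]
 [-0.96  1.25]
 [-0.71 -0.99]
 [ 0.87 -1.43]
 [ 0.28 -1.41]
 [-0.31 -1.82]
 [ 0.2  -0.13]
 [-0.62  0.09]
 [-0.65  0.17]]
seat 477.5108436602391 392.61387880758593
seat 475.21015870980875 318.64965198975955
seat 472.9094737593784 244.6854251719332
bar 389.6904126176519 321.30977569095717 start 571.2696877960001 240.62541025560353
[[ -0.    -0.94   0.33 200.54]
 [ -0.     0.33   0.94 565.51]
 [ -1.     0.    -0.   222.63]
 [  0.     0.     0.     1.  ]] [ 1.17  0.09  1.23  0.    1.82 -0.06]
```

Emit:
{"api": "play_rows", "payload": {"steps": [[[0,0,0,0.125,100],[0,0,0,0.125,100],[0,0,0,0.125,100],[0,0,0,0.125,100],[0,0,0,0.125,100],[0,0,0,0.125,100],[0,0,0,0.125,100],[0,0,0,0.125,100]]], "squeeze": 25}}

```text
time: 2.47
ee_pos: [200.5, 565.5, 222.6]
ee_rot: [-0.176, 1.564, 0.176]
wrist_force: [-0.3, 0.2, 0.6]
width: 1.001
```

Emit:
{"api": "play_rows", "payload": {"steps": [[[0,0,0,0.125,100],[0,0,0,0.125,100],[0,-0.04,0.015,0,100],[0,-0.04,0.015,0,100],[0,-0.04,0.015,0,100],[0,-0.04,0.015,0,100],[0,-0.04,0.015,0,100],[0,-0.04,0.015,0,100]]]}}

```text
time: 3.13
ee_pos: [279.0, 328.9, 215.8]
ee_rot: [0.012, 1.577, -0.025]
wrist_force: [1.0, -0.6, 0.5]
width: 1.0
```

```bash
cat > w.py <<'E'
import sys
from h import *
np.set_printoptions(precision=1,suppress=True)
Z={"cup_1_mid":36,"seat_left_top":40,"seat_mid_top":40,"seat_right_top":40,"start_top":144,"drawer_bar":32}
d=shot("wrist",sys.argv[1]); print(d["W"],K(d))
for q in Z:
    for r in finder.place_of(q,d): print(q,round(r["p"],2),np.array(r["location"]),atz(d,r["location"],Z[q])[:2])
E
python3 w.py w1
```

```text
[[  1.   -0.   -0.  282.4]
 [ -0.   -1.   -0.3 405.7]
 [ -0.    0.3  -1.  377.3]
 [  0.    0.    0.    1. ]] [[286.6   0.  314.4]
 [  0.  286.6 196.1]
 [  0.    0.    1. ]]
seat_left_top 0.73 [117.1 482.2] [472.3 395. ]
seat_mid_top 0.61 [182.2 472.1] [470.3 318.1]
seat_right_top 0.9 [232.8 464.4] [469.3 251.2]
start_top 0.83 [278.  617.5] [571.1 246.3]
drawer_bar 0.58 [179.1 409.5] [395.7 321.7]
```

View pics/w1.png

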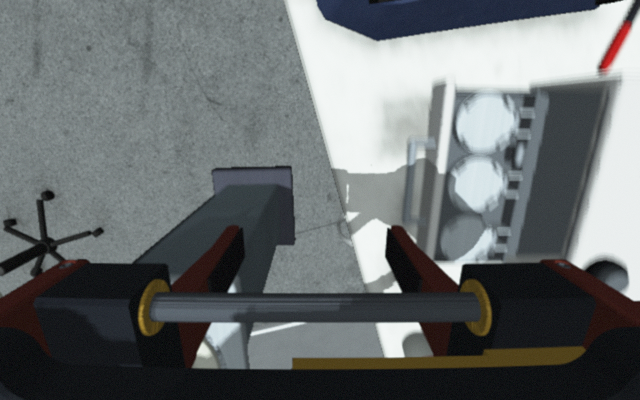

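Emit:
{"api": "play_rows", "payload": {"steps": [[[0,-0.02,0.038,0,100],[0,-0.02,0.038,0,100],[0,-0.02,0.038,0,100],[0,-0.02,0.038,0,100],[0,-0.02,0.038,0,100],[0,0,0,0,100],[0,0,0,0,100]]]}}

```text
time: 4.07
ee_pos: [468.2, 237.8, 211.3]
ee_rot: [-0.009, 1.583, -0.003]
wrist_force: [-0.5, 0.6, -0.2]
width: 1.002
```

```bash
python3 w.py w2
```

```text
[[  1.    0.   -0.  470.5]
 [  0.   -1.   -0.3 314.5]
 [ -0.    0.3  -1.  372.8]
 [  0.    0.    0.    1. ]] [[286.6   0.  314.4]
 [  0.  286.6 196.1]
 [  0.    0.    1. ]]
seat_left_top 0.56 [ 34.  321.5] [473.2 392.4]
seat_mid_top 0.97 [104.3 319. ] [471.1 321.5]
seat_right_top 0.86 [166.6 319.3] [471.9 251.4]
start_top 0.72 [201.  440.7] [573.5 242.7]
drawer_bar 0.6 [101.  255.5] [398.8 325.3]
```

View pics/w2.png

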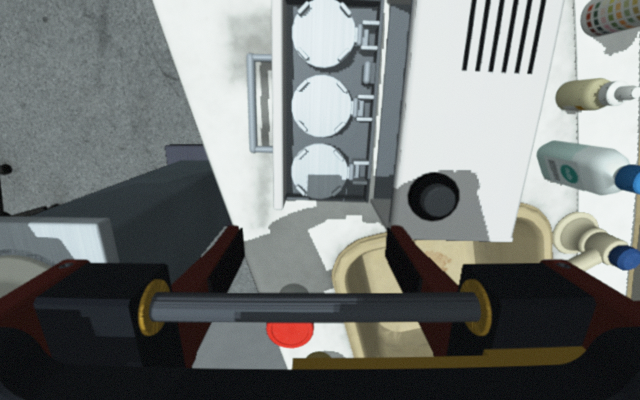

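Emit:
{"api": "play_rows", "payload": {"steps": [[[0.01,-0.038,-0.0065,0,100],[0.01,-0.038,-0.0065,0,100],[0.01,-0.038,-0.0065,0,100],[0.01,-0.038,-0.0065,0,100],[0.01,-0.038,-0.0065,0,100],[0,0,0,0,100],[0,0,0,0,100]]]}}

```text
time: 5.0
ee_pos: [431.4, 46.3, 163.8]
ee_rot: [-0.018, 1.573, 0.01]
wrist_force: [0.1, -0.2, 1.2]
width: 0.998
```

```bash
cat >> cups.py <<'E'
    d=shot("wrist","wl"); M=T()[0]; print(M[:3,3], R.from_matrix(M[:3,:3]).as_rotvec())
    for nm,c,a in lids(d): print("wrist",nm,c,a,atz(d,c,66.5))
E
python3 cups.py
```

```text
scene red [231.4 255. ] 342 [434.8  45.6  66.5]
scene red [269.4 284.2] 397 [472.7 -82.9  66.5]
scene yel [317.6 314.7] 256 [ 501.7 -226.8   66.5]
side red [254.5 321.6] 252 [475.2 -80.2  66.5]
side yel [277.2 367.5] 337 [ 502.5 -221.1   66.5]
[432.   48.  164.2] [-0.   1.6  0. ]
wrist red [197.8 317.8] 3183 [435.   45.5  66.5]
wrist red [289.8 351.6] 113 [472.9 -54.6  66.5]
wrist red [328.6 350. ] 574 [ 474.1 -104.5   66.5]
wrist yel [312.3 142.4] 187 [245.5 -90.   66.5]
wrist yel [312.7 486.5] 193 [622.6 -81.8  66.5]
```

View pics/wl.png

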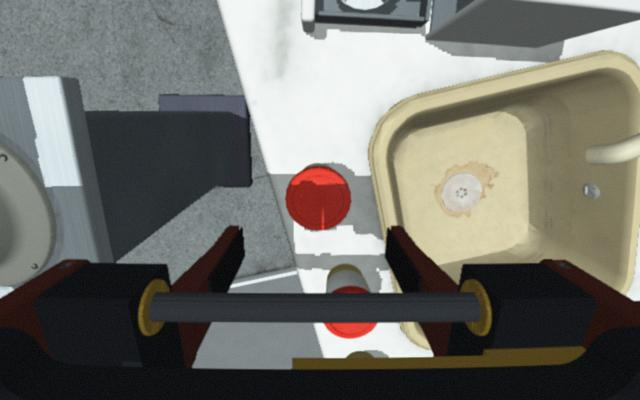

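The wrist view shows the first red lid at (318,198), which gives (435,45.5) and agrees with the scene camera. I'll descend and grip it.

Emit:
{"api": "play_rows", "payload": {"steps": [[[0.03,-0.002,0.003,0,100],[0.03,0,0,0,100],[0.03,0,0,0,100],[0.025,0,0,0,100],[0,0,0,0,100],[0,0,0,0,100]]]}}

```text
time: 5.65
ee_pos: [439.4, 55.3, 51.2]
ee_rot: [-0.031, 1.562, 0.028]
wrist_force: [0.6, -1.1, 0.9]
width: 1.0
```

```bash
python3 cups.py | tail -6
```

```text
side red [254.3 321.4] 263 [475.4 -79.3  66.5]
side yel [277.1 367.5] 330 [ 502.9 -220.7   66.5]
[440.4  54.6  52.8] [-0.   1.6  0. ]
wrist red [259.3 304.8] 6663 [434.7  49.6  66.5]
wrist yel [313.9 487. ] 158 [549.9  14.3  66.5]
wrist yel [314.7 141.8] 147 [334.7   7.4  66.5]
```

Emit:
{"api": "play_rows", "payload": {"steps": [[[0.004,-0.008,-0.005,0,100],[0,0,0,0,100],[0,0,0,0,100]]]}}

```text
time: 6.05
ee_pos: [437.9, 46.2, 53.1]
ee_rot: [-0.031, 1.552, 0.027]
wrist_force: [1.4, -0.4, 0.2]
width: 0.998
```

```bash
python3 - <<'E'
from h import *
np.set_printoptions(precision=3,suppress=True)
for i in range(3):
    M,s=T(); print(M, s["joint_pos"]); snapshot("wrist")
E
python3 cups.py|tail -5
```

```text
[[  0.018  -0.037   0.999 437.868]
 [ -0.002   0.999   0.037  46.181]
 [ -1.     -0.003   0.018  53.124]
 [  0.      0.      0.      1.   ]] [ 0.03  -0.34   1.927 -0.003  1.536 -0.007]
[[  0.018  -0.037   0.999 437.86 ]
 [ -0.002   0.999   0.037  46.1  ]
 [ -1.     -0.003   0.018  53.119]
 [  0.      0.      0.      1.   ]] [ 0.03  -0.34   1.927 -0.003  1.536 -0.007]
[[  0.018  -0.037   0.999 437.723]
 [ -0.002   0.999   0.037  46.204]
 [ -1.     -0.003   0.018  52.803]
 [  0.      0.      0.      1.   ]] [ 0.03  -0.339  1.927 -0.003  1.536 -0.007]
side yel [277.1 367.5] 331 [ 502.8 -220.7   66.5]
[437.3  46.4  51.9] [-0.   1.6  0. ]
wrist red [250.1 309.8] 8130 [434.8  47.   66.5]
wrist yel [313.3 486.7] 176 [547.6   5.7  66.5]
wrist yel [313.9 141.9] 155 [332.8   0.   66.5]
```

Emit:
{"api": "play_rows", "payload": {"steps": [[[0.006,0,-0.002,0,100],[0,0,0,0,100],[0,0,0,0,45],[0,0,0,0,45],[0,0,0,0,45],[0,0,0,0,45],[0,0,0,0,45],[0,0,0,0,45]]]}}

```text
time: 7.02
ee_pos: [434.8, 46.5, 44.5]
ee_rot: [-0.032, 1.556, 0.028]
wrist_force: [-0.0, -0.3, -0.2]
width: 0.679
```

```bash
python3 -c "
from h import *
np.set_printoptions(precision=3,suppress=True)
M,s=T();print(M,s['width'],s['qvel'],s['wrist_force']); shot('wrist','w3')"
```

```text
[[  0.015  -0.038   0.999 434.811]
 [ -0.002   0.999   0.038  46.474]
 [ -1.     -0.003   0.015  44.532]
 [  0.      0.      0.      1.   ]] 0.6793881522196739 [-0.001 -0.001 -0.     0.001  0.001 -0.   ] [-0.018 -0.273 -0.201]
```

View pics/w3.png

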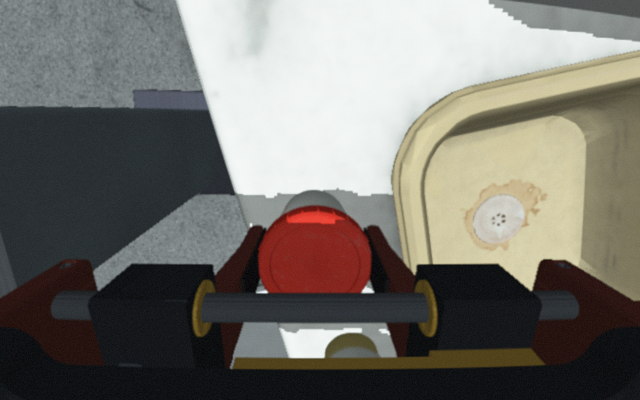

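```bash
python3 -c "
from h import *
np.set_printoptions(precision=1,suppress=True)
d=shot('scene','s1')
for rc,z in (((95,263),40),((88,248),90),((127,191),0),((120,162),0),((44,162),250),((40,160),350),((25,160),350),((44,150),250)): print(rc,z,atz(d,rc,z))
"
```

```text
(95, 263) 40 [602.2 516.3  40. ]
(88, 248) 90 [557.5 515.8  90. ]
(127, 191) 0 [354.9 503.5   0. ]
(120, 162) 0 [273.3 564.6   0. ]
(44, 162) 250 [347.1 619.1 250. ]
(40, 160) 350 [347.1 518.9 350. ]
(25, 160) 350 [358.2 576.5 350. ]
(44, 150) 250 [314.3 631.8 250. ]
```

View pics/s1.png

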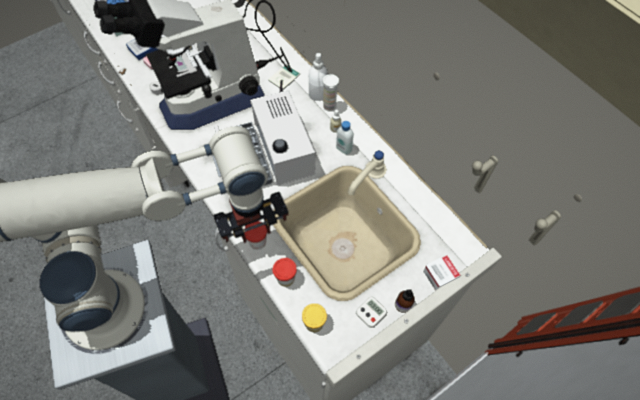

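Emit:
{"api": "play_rows", "payload": {"steps": [[[-0.035,0,0,0.065,45],[-0.035,0,0,0,45],[-0.035,0,0,0,45],[0,0.038,0.0035,0,45],[0,0.038,0.0035,0,45],[0,0.038,0.0035,0,45],[0,0.038,0.0035,0,45],[0,0.038,0.0035,0,45]]]}}

```text
time: 7.78
ee_pos: [457.7, 235.6, 153.0]
ee_rot: [0.034, 1.557, -0.039]
wrist_force: [1.4, -0.5, -0.6]
width: 0.677
```

Emit:
{"api": "play_rows", "payload": {"steps": [[[0,0.038,0.003,0,45],[0,0.038,0.003,0,45],[0,0.038,0.003,0,45],[0,0.038,0.003,0,45],[0,0,0,0,45],[0,0,0,0,45]]]}}

```text
time: 8.28
ee_pos: [474.5, 402.0, 146.9]
ee_rot: [0.027, 1.563, -0.035]
wrist_force: [-0.6, -0.7, -1.2]
width: 0.676
```

```bash
cat > t.py <<'E'
from h import *
import sys
np.set_printoptions(precision=3,suppress=True)
M,s=T(); x=M[:3,0]; print("pos",M[:3,3],"tilt xy",x[:2],"yaw",np.arctan2(M[1,2],M[0,2]),"w",s['width'],"F",s['wrist_force'],"t",s['time'])
g=M[:3,3]-18.7*x; print("grasp",g)
if len(sys.argv)>3:
    t=np.array([float(v) for v in sys.argv[1:4]]); print("shift tool mm",M[:3,:3].T@(t-M[:3,3]))
E
python3 t.py 475.5 392.8 84.5
```

```text
pos [474.454 402.037 146.944] tilt xy [ 0.008 -0.005] yaw -0.03921840446562404 w 0.6761268102220093 F [-0.628 -0.683 -1.184] t 8.2833
grasp [474.311 402.137 165.643]
shift tool mm [62.498 -8.875  0.918]
```

Emit:
{"api": "play_rows", "payload": {"steps": [[[0.015,-0.0085,0.001,0,45],[0.015,0,0,0,45],[0.01,0,0,0,45],[0,0,0,0,45],[0,0,0,0,45]]]}}

```text
time: 8.7
ee_pos: [475.2, 391.1, 104.8]
ee_rot: [0.026, 1.564, -0.036]
wrist_force: [0.1, 0.1, 0.2]
width: 0.675
```

```bash
python3 t.py 475.5 392.8 84.5; python3 w.py w4; python3 -c "
from h import *
for n in ('scene','side'):
    d=shot(n); cv2.imwrite('pics/z4_%s.png'%n,cv2.resize(d['image'][80:260,180:340],None,fx=3.3,fy=3.3,interpolation=cv2.INTER_CUBIC))"
```

```text
pos [475.167 391.144 104.814] tilt xy [ 0.006 -0.007] yaw -0.039429422601147804 w 0.6753147390827283 F [0.14  0.055 0.228] t 8.7
grasp [475.047 391.271 123.513]
shift tool mm [20.304  1.802  0.132]
[[  1.   -0.   -0.  477.7]
 [ -0.   -1.   -0.3 467.7]
 [  0.    0.3  -1.  266.4]
 [  0.    0.    0.    1. ]] [[286.6   0.  314.4]
 [  0.  286.6 196.1]
 [  0.    0.    1. ]]
seat_left_top 0.82 [204.5 310.1] [472.4 393.2]
seat_right_top 0.78 [344.2 315.3] [471.1 248.2]
```

View pics/w4.png

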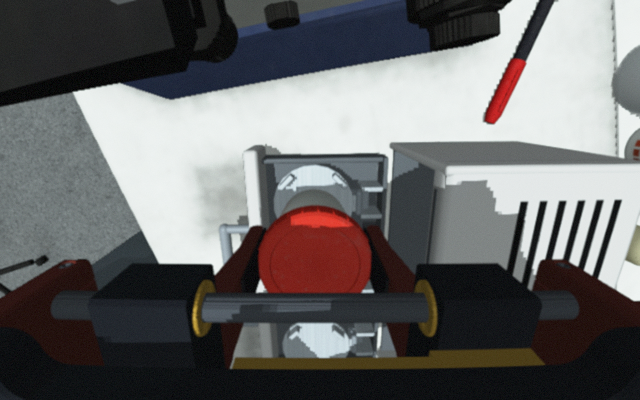

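View pics/z4_side.png

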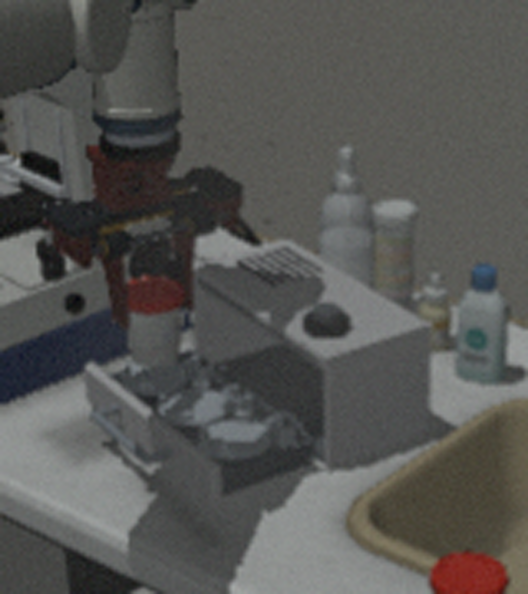

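The wrist view shows the cup centred over the left seat, with the seat plate at about (313,200) and the lid centre at (315,258). I'll lower it.

Emit:
{"api": "play_rows", "payload": {"steps": [[[0.008,0.0015,-0.001,0,45],[0.008,0,0,0,45],[0.003,0,0,0,45],[0,0,0,0,45]]]}}

```text
time: 9.48
ee_pos: [474.5, 394.0, 84.6]
ee_rot: [0.026, 1.563, -0.034]
wrist_force: [-0.3, -0.9, -0.6]
width: 0.677
```

```bash
python3 t.py 474.5 392.8 66.5
```

```text
pos [474.472 394.046  84.65 ] tilt xy [ 0.008 -0.006] yaw -0.03814758514773326 w 0.6768965739662891 F [-0.262 -0.865 -0.557] t 9.4833
grasp [474.324 394.149 103.349]
shift tool mm [18.156 -1.15  -0.073]
```

Emit:
{"api": "play_rows", "payload": {"steps": [[[0.006,-0.001,0,0,45],[0.006,0,0,0,45],[0.006,0,0,0,45],[0.004,0,0,0,45],[0.003,0,0,0,45]]], "squeeze": 35}}

```text
time: 9.9
ee_pos: [477.2, 394.5, 66.2]
ee_rot: [0.03, 1.553, -0.029]
wrist_force: [-1.5, -2.3, 16.8]
width: 0.674
```

```bash
python3 t.py 474.5 392.8 66.5
```

```text
pos [477.24  394.497  66.236] tilt xy [0.017 0.   ] yaw -0.03791890812834464 w 0.6740596950332339 F [-1.457 -2.279 16.841] t 9.9
grasp [476.919 394.488  84.933]
shift tool mm [-0.312 -1.8   -2.669]
```

Emit:
{"api": "play_rows", "payload": {"steps": [[[0.001,0,-0.002,0,45],[0.001,0,0,0,45],[0.001,0,0,0,45],[0.001,0,0,0,45],[0.001,0,0,0,45],[0.001,0,0,0,45],[0.001,0,0,0,45],[0.001,0,0,0,45]]]}}

```text
time: 10.57
ee_pos: [479.3, 394.7, 67.6]
ee_rot: [0.036, 1.541, -0.026]
wrist_force: [-1.4, -2.0, 5.8]
width: 0.671
```

Emit:
{"api": "play_rows", "payload": {"steps": [[[0,0,0,0,90],[0,0,0,0,90],[0,0,0,0,90],[0,0,0,0,90],[-0.02,0,0,0,90],[-0.035,0,0,0,90],[-0.035,0,0,0,90],[0,0,0,0,100]]]}}

```text
time: 11.23
ee_pos: [474.8, 392.9, 154.4]
ee_rot: [0.031, 1.549, -0.03]
wrist_force: [0.4, 1.0, 0.8]
width: 0.943
```

```bash
python3 t.py; python3 w.py w5
cat > zs.py <<'E'
from h import *
import sys
for n in ('scene','side'):
    d=shot(n); cv2.imwrite('pics/%s_%s.png'%(sys.argv[1],n),cv2.resize(d['image'][80:260,180:340],None,fx=3.3,fy=3.3,interpolation=cv2.INTER_CUBIC))
E
python3 zs.py z5
```

```text
pos [474.763 392.897 154.414] tilt xy [0.021 0.   ] yaw -0.03922432174635382 w 0.9427265447160703 F [0.362 1.029 0.773] t 11.2333
grasp [474.366 392.889 173.11 ]
[[  1.   -0.    0.  474.8]
 [ -0.   -1.   -0.3 468.3]
 [  0.    0.3  -1.  316.6]
 [  0.    0.    0.    1. ]] [[286.6   0.  314.4]
 [  0.  286.6 196.1]
 [  0.    0.    1. ]]
seat_mid_top 0.82 [254.8 317.1] [477.6 322.7]
seat_right_top 0.6 [312.4 318.9] [476.9 249.3]
drawer_bar 0.63 [256.5 248.1] [401.8 320.1]
```

View pics/w5.png

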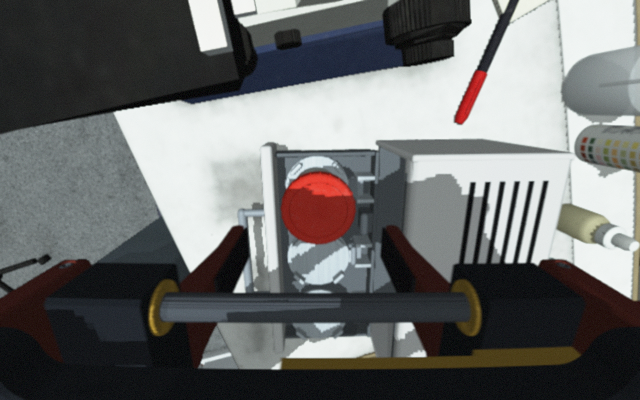

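View pics/z5_side.png

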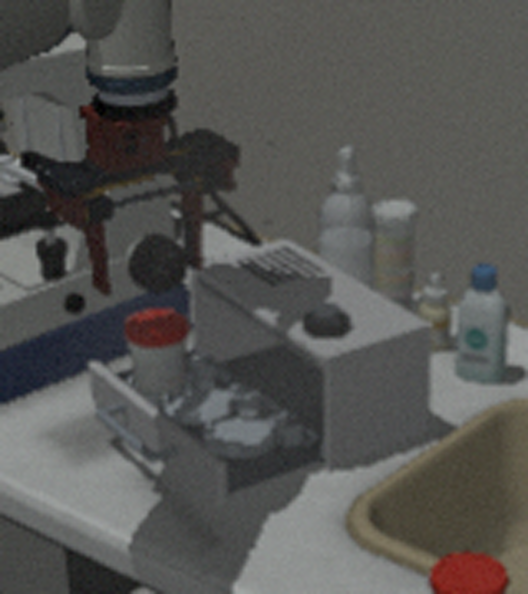

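```bash
cat > tri.py <<'E'
from cups import *
ds=[shot(n) for n in ("scene","side","wrist")]
import sys
g=np.array([float(v) for v in sys.argv[1:4]]); col=sys.argv[4]
A=[];b=[]
for n,d in zip(("scene","side","wrist"),ds):
    e=proj(d,g)[0][::-1]
    L=[l for l in lids(d) if l[0]==col and np.linalg.norm(l[1]-e)<35 and l[2]>150]
    if not L: print(n,"none"); continue
    l=min(L,key=lambda l:np.linalg.norm(l[1]-e)); o,v=ray(d,l[1]); P=np.eye(3)-np.outer(v,v); A.append(P);b.append(P@o)
    print(n,l[1],l[2],"atz90.5",atz(d,l[1],90.5)[:2],"atz106.5",atz(d,l[1],106.5)[:2])
print(np.linalg.solve(sum(A),sum(b)))
E
python3 tri.py 475 393 90 red
```

```text
scene [123.8 234. ] 255 atz90.5 [478.6 394.1] atz106.5 [477.1 381. ]
side none
wrist [208.3 321.4] 4513 atz90.5 [479.4 392.8] atz106.5 [479.  398.3]
[478.9 393.2  91.6]
```

Emit:
{"api": "play_rows", "payload": {"steps": [[[-0.01,-0.0395,0.0015,0,100],[0,-0.0395,0.0015,0,100],[0,-0.0395,0.0015,0,100],[0,-0.0395,0.0015,0,100],[0,-0.0395,0.0015,0,100],[0,-0.0395,0.0015,0,100],[0,-0.0395,0.0015,0,100],[0,-0.0395,0.0015,0,100]]], "squeeze": 30}}

```text
time: 12.5
ee_pos: [471.1, 70.3, 154.8]
ee_rot: [0.015, 1.561, -0.025]
wrist_force: [-0.1, 0.4, 0.1]
width: 1.004
```

Emit:
{"api": "play_rows", "payload": {"steps": [[[0,-0.0395,0.0015,0,100],[0,-0.0395,0.0015,0,100],[0,-0.0395,0.0015,0,100],[0,-0.0395,0.0015,0,100],[0,0,0,0,100],[0,0,0,0,100]]]}}

```text
time: 13.0
ee_pos: [470.5, -103.3, 157.1]
ee_rot: [0.02, 1.557, -0.035]
wrist_force: [-0.3, 0.1, -0.3]
width: 0.999
```

```bash
python3 cups.py; python3 t.py 474 -81 45; cp pics/wl.png pics/w6.png
```

```text
scene red [123.8 234.2] 262 [481.2 413.3  66.5]
scene red [269.2 284. ] 393 [472.5 -82.2  66.5]
scene yel [317.2 314.8] 216 [ 502.3 -226.1   66.5]
side red [178.5 226.8] 107 [505.7 439.8  66.5]
side red [253.1 319.8] 104 [475.7 -72.8  66.5]
side yel [277.1 367.4] 332 [ 502.7 -220.6   66.5]
[ 470.8 -100.9  157.1] [ 0.   1.6 -0. ]
wrist red [177.2 314.4] 3556 [472.9 -82.8  66.5]
wrist red [270.5 616.2] 266 [ 790.6 -195.1   66.5]
wrist yel [247.9  23.3] 145 [ 180.  -143.8   66.5]
wrist yel [287.5 346.1] 511 [ 501.5 -199.2   66.5]
wrist yel [312.8 142.4] 200 [ 286.  -222.8   66.5]
wrist yel [313.  486.5] 190 [ 653.7 -239.2   66.5]
wrist yel [326.1 345.7] 357 [ 501.  -247.7   66.5]
pos [ 470.811 -100.911  157.054] tilt xy [ 0.014 -0.01 ] yaw -0.030842188955199367 w 0.9989188371794974 F [-0.526 -0.248  0.458] t 13.15
grasp [ 470.554 -100.726  175.751]
shift tool mm [111.885  21.055   0.999]
```

View pics/w6.png

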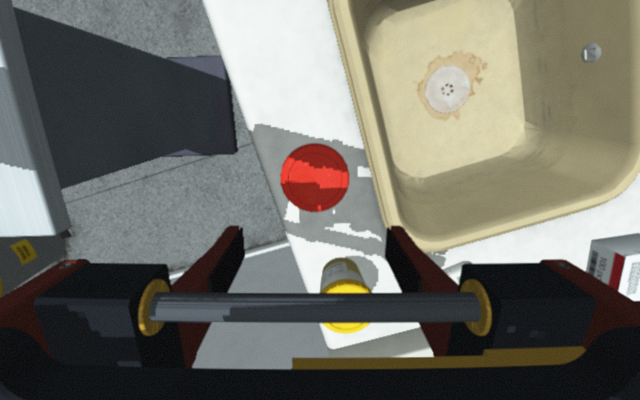

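The wrist view shows the second red lid at (314,177), or (473,-82.5) in world, with the yellow lid partly hidden at (346,290). I'll line up over the red one.

Emit:
{"api": "play_rows", "payload": {"steps": [[[0.01,0.0185,0,0,100],[0.035,0,0,0,100],[0.035,0,0,0,100],[0.01,0,0,0,100],[0,0,0,0,100],[0,0,0,0,100]]]}}

```text
time: 13.65
ee_pos: [475.3, -73.8, 67.4]
ee_rot: [0.007, 1.551, -0.02]
wrist_force: [0.2, -0.3, 0.2]
width: 0.994
```

```bash
python3 t.py 473 -82.5 44.5
```

```text
pos [475.273 -73.82   67.444] tilt xy [ 0.02  -0.009] yaw -0.016983800511745306 w 0.9940354548378413 F [ 0.237 -0.297  0.184] t 13.65
grasp [474.902 -73.653  86.14 ]
shift tool mm [22.971 -8.521 -2.583]
```

Emit:
{"api": "play_rows", "payload": {"steps": [[[0,-0.0085,-0.003,0,100],[0.02,0,0,0,100],[0.002,0,0,0,100],[0,0,0,0,100],[0,0,0,0,100]]]}}

```text
time: 14.07
ee_pos: [476.2, -83.9, 54.3]
ee_rot: [0.002, 1.54, -0.02]
wrist_force: [0.1, -0.7, -0.6]
width: 1.004
```

```bash
python3 t.py 473 -82.5 44.5
```

```text
pos [476.244 -83.923  54.282] tilt xy [ 0.031 -0.012] yaw -0.01388776308678105 w 1.0041029516537068 F [ 0.125 -0.684 -0.583] t 14.0667
grasp [475.672 -83.696  72.972]
shift tool mm [ 9.66   1.491 -3.562]
```

Emit:
{"api": "play_rows", "payload": {"steps": [[[0.009,0.001,-0.003,0,100],[0,0,0,0,100],[0.002,0,0,0,100],[0,0,0,0,100]]]}}

```text
time: 14.4
ee_pos: [475.1, -84.0, 46.4]
ee_rot: [0.001, 1.534, -0.022]
wrist_force: [-0.6, -0.2, 0.1]
width: 1.0
```

```bash
python3 t.py 473 -82.5 44.5
```

```text
pos [475.135 -83.985  46.448] tilt xy [ 0.036 -0.014] yaw -0.014578180787619731 w 1.0001302520692268 F [-0.608 -0.184  0.15 ] t 14.4
grasp [474.458 -83.729  65.134]
shift tool mm [ 1.849  1.479 -2.226]
```

Emit:
{"api": "play_rows", "payload": {"steps": [[[0,0.001,-0.001,0,45],[0,0,0,0,45],[0,0,0,0,45],[0,0,0,0,45],[0,0,0,0,45],[0,0,0,0,45],[0,0,0,0,45]]]}}

```text
time: 14.98
ee_pos: [474.2, -82.8, 46.9]
ee_rot: [0.001, 1.534, -0.022]
wrist_force: [0.0, 0.4, -0.7]
width: 0.674
```

```bash
python3 t.py 475.5 319.5 150; python3 tri.py 474 -82 66 red
```

```text
pos [474.248 -82.799  46.87 ] tilt xy [ 0.037 -0.014] yaw -0.014219160725637305 w 0.6736900936871568 F [ 0.032  0.443 -0.673] t 14.9833
grasp [473.562 -82.54   65.555]
shift tool mm [-108.583  400.863   -0.663]
scene [272.9 286. ] 218 atz90.5 [ 471.7 -102.8] atz106.5 [ 470.3 -109.1]
side none
wrist [251.6 314.3] 8367 atz90.5 [473.2 -67.3] atz106.5 [472.7 -58.9]
[474.7 -87.7  52.2]
```

Emit:
{"api": "play_rows", "payload": {"steps": [[[-0.036,0,0,0.015,45],[-0.036,0,0,0,45],[-0.036,0,0,0,45],[0,0.04,0,0,45],[0,0.04,0,0,45],[0,0.04,0,0,45],[0,0.04,0,0,45],[0,0.04,0,0,45]]]}}

```text
time: 15.8
ee_pos: [475.8, 117.8, 154.6]
ee_rot: [0.027, 1.538, -0.048]
wrist_force: [1.6, 0.1, -1.8]
width: 0.676
```

Emit:
{"api": "play_rows", "payload": {"steps": [[[0,0.04,0,0,45],[0,0.04,0,0,45],[0,0.04,0,0,45],[0,0.04,0,0,45],[0,0.03,0,0,45],[0,0,0,0,45],[0,0,0,0,45]]]}}

```text
time: 16.38
ee_pos: [480.5, 324.0, 148.0]
ee_rot: [0.02, 1.543, -0.041]
wrist_force: [-0.1, -1.2, -1.7]
width: 0.675
```

```bash
python3 t.py 475.5 319.5 86.9
```

```text
pos [480.465 324.033 148.004] tilt xy [ 0.027 -0.014] yaw -0.03890186426756982 w 0.67491380217903 F [-0.143 -1.244 -1.681] t 16.3833
grasp [479.953 324.294 166.695]
shift tool mm [61.002 -3.938 -6.486]
```

Emit:
{"api": "play_rows", "payload": {"steps": [[[0.015,-0.004,-0.006,0,45],[0.015,0,0,0,45],[0.01,0,0,0,45],[0,0,0,0,45],[0,0,0,0,45]]]}}

```text
time: 16.8
ee_pos: [475.4, 316.3, 105.7]
ee_rot: [0.02, 1.544, -0.044]
wrist_force: [0.8, -0.8, -1.6]
width: 0.675
```

```bash
python3 t.py 475.5 319.5 86.9; python3 w.py w7;python3 zs.py z7
```

```text
pos [475.363 316.303 105.703] tilt xy [ 0.026 -0.016] yaw -0.04053400198238159 w 0.6751162168580417 F [ 0.767 -0.843 -1.6  ] t 16.8
grasp [474.876 316.603 124.394]
shift tool mm [18.746  3.481 -0.494]
[[  1.   -0.    0.  474.8]
 [ -0.   -1.   -0.3 394.3]
 [  0.    0.3  -1.  266.6]
 [  0.    0.    0.    1. ]] [[286.6   0.  314.4]
 [  0.  286.6 196.1]
 [  0.    0.    1. ]]
seat_mid_top 0.79 [200.1 313.3] [476.7 321.2]
drawer_bar 0.84 [202.3 222.9] [399.2 320.5]
drawer_bar 0.71 [184.2 380.6] [534.7 330. ]
```

View pics/w7.png

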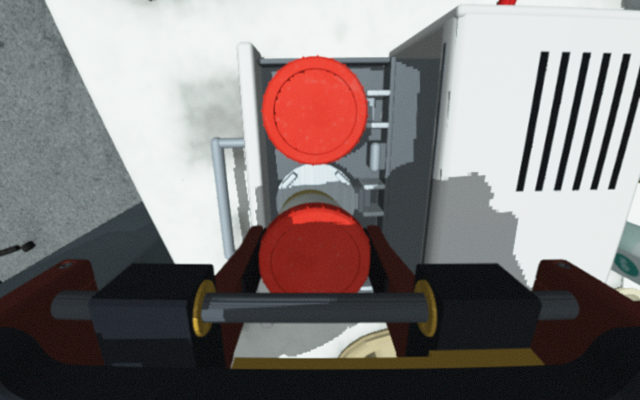

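View pics/z7_side.png

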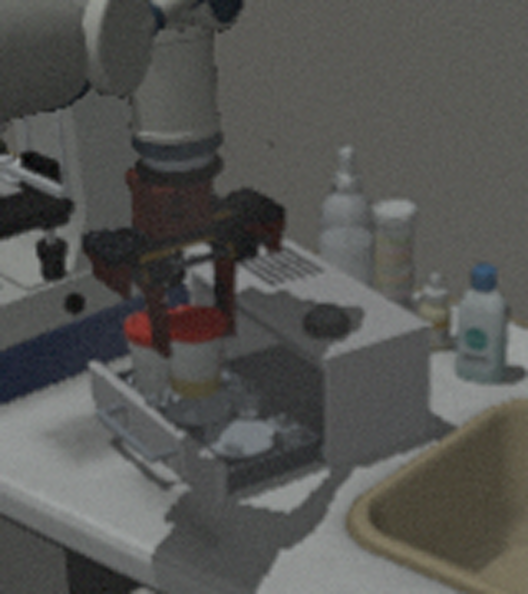

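The wrist view shows the cup just short of the middle seat, with the seat plate at about (316,200) and the seated left cup at (316,110). I'll correct y by 3.5 mm and lower it.

Emit:
{"api": "play_rows", "payload": {"steps": [[[0.004,0.0035,0,0,45],[0.008,0,0,0,45],[0.005,0,0,0,45],[0,0,0,0,45]]], "squeeze": 35}}

```text
time: 17.58
ee_pos: [476.4, 321.5, 88.2]
ee_rot: [0.02, 1.542, -0.041]
wrist_force: [-0.4, 0.7, -0.6]
width: 0.676
```

```bash
python3 t.py 476 320 68.5
```

```text
pos [476.394 321.508  88.233] tilt xy [ 0.028 -0.014] yaw -0.03895314721134408 w 0.6755240604126718 F [-0.445  0.741 -0.625] t 17.5833
grasp [475.864 321.776 106.923]
shift tool mm [19.733 -1.261 -0.905]
```

Emit:
{"api": "play_rows", "payload": {"steps": [[[0.006,-0.0015,-0.001,0,45],[0.006,0,0,0,45],[0.006,0,-0.001,0,45],[0.004,0,0,0,45],[0.003,0,0,0,45]]]}}

```text
time: 18.0
ee_pos: [478.2, 321.0, 68.7]
ee_rot: [0.024, 1.531, -0.037]
wrist_force: [-1.9, -2.8, 12.6]
width: 0.673
```

```bash
python3 t.py 476 320 68.5
```

```text
pos [478.211 320.953  68.675] tilt xy [ 0.039 -0.009] yaw -0.03897276815114594 w 0.673324703177458 F [-1.926 -2.825 12.607] t 18.0
grasp [477.48  321.125  87.36 ]
shift tool mm [ 0.097 -1.037 -2.178]
```

Emit:
{"api": "play_rows", "payload": {"steps": [[[0.003,0,-0.002,0,45],[0.002,0,0,0,45],[0.002,0,0,0,45],[0.002,0,0,0,45],[0.002,0,0,0,45],[0.002,0,0,0,45],[0.002,0,0,0,45],[0.002,0,0,0,45]]]}}

```text
time: 18.67
ee_pos: [485.5, 320.6, 68.6]
ee_rot: [0.031, 1.505, -0.034]
wrist_force: [-1.0, -2.3, 8.4]
width: 0.673
```

Emit:
{"api": "play_rows", "payload": {"steps": [[[0,0,0,0,90],[0,0,0,0,90],[0,0,0,0,90],[0,0,0,0,90],[-0.02,0,0,0,90],[-0.035,0,0,0,90],[-0.035,0,0,0,90],[0,0,0,0,100]]]}}

```text
time: 19.33
ee_pos: [477.1, 319.3, 154.8]
ee_rot: [0.027, 1.515, -0.038]
wrist_force: [0.7, 0.3, 1.5]
width: 0.941
```

```bash
python3 t.py; python3 w.py w8; python3 tri.py 476 320 90 red;python3 tri.py 479 393 90 red; python3 zs.py z8
```

```text
pos [477.091 319.251 154.806] tilt xy [ 0.055 -0.008] yaw -0.04171800558578986 w 0.9413436126045955 F [0.698 0.342 1.541] t 19.3333
grasp [476.058 319.406 173.477]
[[  1.   -0.1   0.  471.9]
 [ -0.   -1.   -0.3 396. ]
 [  0.1   0.3  -1.  316.2]
 [  0.    0.    0.    1. ]] [[286.6   0.  314.4]
 [  0.  286.6 196.1]
 [  0.    0.    1. ]]
seat_mid_top 0.29 [178.1 365. ] [534.9 329.1]
seat_right_top 0.82 [251.6 323.2] [490.3 250.8]
drawer_bar 0.71 [189.  246.3] [414.9 322.5]
scene [141.9 243.1] 284 atz90.5 [485.3 320.8] atz106.5 [483.7 308.8]
side none
wrist [207.6 323.2] 4483 atz90.5 [484.9 319. ] atz106.5 [483.9 324.6]
[485.  319.6  92.2]
scene [123.5 237.9] 236 atz90.5 [489.7 391.2] atz106.5 [488.1 378.1]
side none
wrist [111.8 326.8] 5755 atz90.5 [490.5 393. ] atz106.5 [489.1 393.1]
[490.3 392.9  88.3]
```

View pics/w8.png

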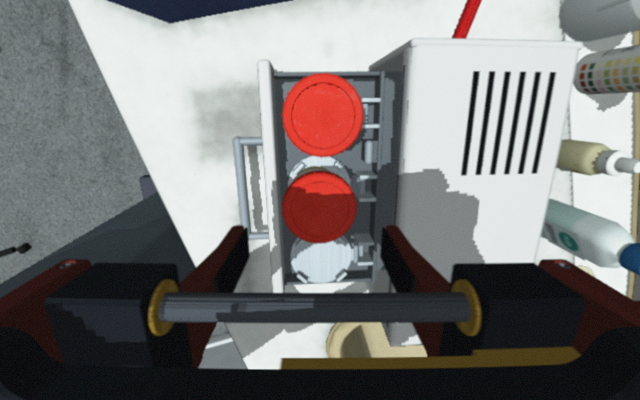

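View pics/z8_side.png

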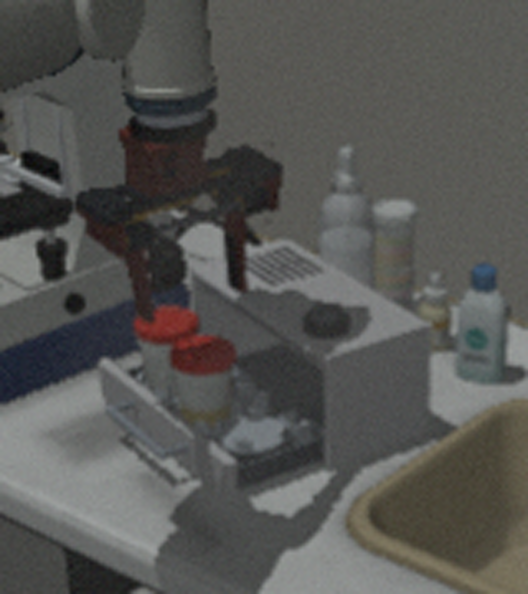

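The drawer was pushed in about 10 mm during the second press, and both cups stand low at lid height about 90. Tool tilt has crept to 0.055 rad, so I'll check how tilt changes on fast upward moves.

Emit:
{"api": "play_rows", "payload": {"steps": [[[-0.041,0,0,0,100],[-0.041,0,0,0,100],[-0.041,0,0,0,100],[-0.041,0,0,0,100],[0,0,0,0,100],[0,0,0,0,100]]], "squeeze": 30}}

```text
time: 20.58
ee_pos: [465.2, 318.8, 311.9]
ee_rot: [0.018, 1.533, -0.048]
wrist_force: [0.4, -0.4, -1.1]
width: 0.997
```

```bash
python3 t.py; python3 w.py w9
```

```text
pos [465.233 318.768 311.95 ] tilt xy [ 0.037 -0.02 ] yaw -0.04168489723145536 w 0.9968346777224665 F [ 0.4   -0.415 -1.085] t 20.5833
grasp [464.541 319.135 330.634]
[[  1.   -0.1   0.  463. ]
 [ -0.   -1.   -0.3 397.4]
 [  0.    0.3  -1.  472.6]
 [  0.    0.    0.    1. ]] [[286.6   0.  314.4]
 [  0.  286.6 196.1]
 [  0.    0.    1. ]]
cup_1_mid 0.58 [165.5 321.9] [487.  310.3]
seat_right_top 0.82 [202.2 324.3] [488.6 251.6]
start_top 0.57 [231.2 396.3] [572.6 242.9]
drawer_bar 0.59 [161.6 277.1] [418.2 319. ]
```

View pics/w9.png

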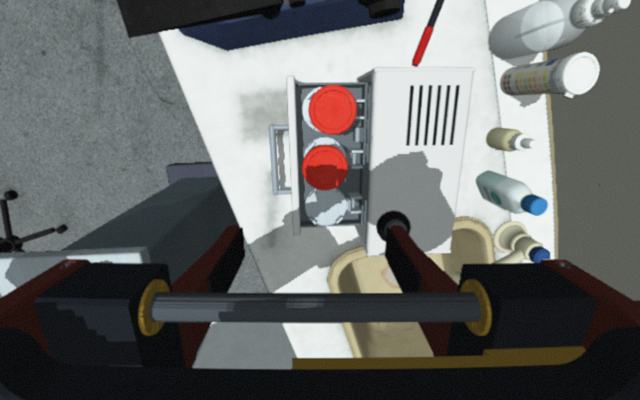

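Emit:
{"api": "play_rows", "payload": {"steps": [[[0,-0.0385,0.0043,0,100],[0,-0.0385,0.0043,0,100],[0,-0.0385,0.0043,0,100],[0,-0.0385,0.0043,0,100],[0,-0.0385,0.0043,0,100],[0,-0.0385,0.0043,0,100],[0,-0.0385,0.0043,0,100],[0,-0.0385,0.0043,0,100]]]}}

```text
time: 21.6
ee_pos: [484.4, 4.2, 303.9]
ee_rot: [0.001, 1.557, -0.041]
wrist_force: [1.0, 0.1, 0.0]
width: 1.0
```

Emit:
{"api": "play_rows", "payload": {"steps": [[[0.015,-0.0385,0.0043,0,100],[0.015,-0.0385,0.0043,0,100],[0.015,-0.0385,0.0043,0,100],[0.015,-0.0385,0.0043,0,100],[0.015,-0.0385,0.0043,0,100],[0.015,-0.02,0.0043,0,100],[0,0,0,0,100],[0,0,0,0,100]]]}}

```text
time: 22.27
ee_pos: [499.9, -219.9, 211.1]
ee_rot: [0.012, 1.566, -0.046]
wrist_force: [-0.2, 0.5, -0.6]
width: 0.998
```

```bash
python3 cups.py; python3 t.py 502 -223.5 150; cp pics/wl.png pics/w10.png
```

```text
scene red [121.9 240.8] 254 [502.  413.7  66.5]
scene red [141.7 244. ] 296 [490.2 338.6  66.5]
scene yel [316.1 313.8] 428 [ 500.9 -222.6   66.5]
side red [181.6 236.4] 243 [519.1 401.9  66.5]
side yel [274.9 361.5] 99 [ 497.2 -205.4   66.5]
[ 500.7 -218.3  212.8] [ 0.   1.6 -0. ]
wrist red [164.5 628.9] 274 [ 859.6 -211.3   66.5]
wrist red [170.6 579.4] 300 [ 800.4 -216.6   66.5]
wrist red [248.  585.5] 3704 [ 833.5 -315.4   66.5]
wrist yel [184.1 314.8] 2356 [ 501.7 -222.    66.5]
wrist yel [212.7  24. ] 123 [ 157.7 -243.7   66.5]
wrist yel [312.7 486.6] 190 [ 721.4 -404.9   66.5]
wrist yel [313.  142.3] 223 [ 270.3 -387.5   66.5]
pos [ 500.741 -218.276  212.829] tilt xy [ 0.006 -0.023] yaw -0.033682548856676105 w 1.0000459168263176 F [-0.045  1.1   -0.096] t 22.4167
grasp [ 500.621 -217.84   231.524]
shift tool mm [62.941 -3.726  0.979]
```

View pics/w10.png

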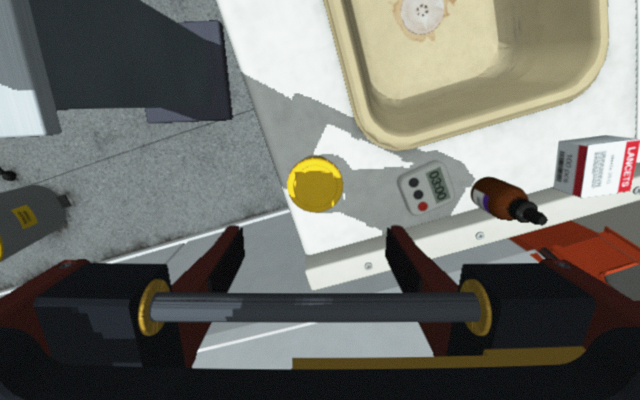

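The wrist view shows the yellow lid at (315,184), or (501.5,-222) in world. The timer at (428,187) is clear of the fingers.

Emit:
{"api": "play_rows", "payload": {"steps": [[[0.018,0,0,0,100],[0.018,0,0,0,100],[0.018,0,0,0,100],[0.018,0,0,0,100],[0.018,0,0,0,100],[0.015,0,0,0,100],[0,0,0,0,100],[0,0,0,0,100]]]}}

```text
time: 23.08
ee_pos: [508.7, -210.1, 117.6]
ee_rot: [-0.011, 1.543, -0.036]
wrist_force: [-0.1, -0.3, -0.6]
width: 1.002
```

```bash
python3 t.py 501.5 -222.3 45.5
```

```text
pos [ 508.711 -210.144  117.568] tilt xy [ 0.027 -0.03 ] yaw -0.01580212839663666 w 1.0018740648505067 F [-0.052 -0.287 -0.588] t 23.0833
grasp [ 508.201 -209.584  136.253]
shift tool mm [ 72.176 -10.142  -9.017]
```

Emit:
{"api": "play_rows", "payload": {"steps": [[[0,-0.012,-0.009,0,100],[0.012,0,-0.001,0,100],[0.012,-0.001,-0.001,0,100],[0.012,-0.001,-0.001,0,100],[0,0,0,0,100],[0,0,0,0,100]]]}}

```text
time: 23.58
ee_pos: [501.3, -222.4, 85.3]
ee_rot: [-0.017, 1.533, -0.034]
wrist_force: [0.3, 0.8, -0.0]
width: 1.002
```

```bash
python3 t.py 501.5 -222.3 45.5; python3 cups.py | grep yel
```

```text
pos [ 501.327 -222.351   85.308] tilt xy [ 0.037 -0.033] yaw -0.010536071107884225 w 1.0018427115673743 F [ 0.293  0.77  -0.024] t 23.5833
grasp [ 500.63  -221.736  103.985]
shift tool mm [39.764  1.346 -1.327]
scene yel [319.2 314.9] 291 [ 500.8 -230.6   66.5]
wrist yel [227.3 313.1] 6138 [ 501.4 -222.    66.5]
wrist yel [312.5 142.1] 165 [ 372.1 -288.7   66.5]
wrist yel [313.3 486.7] 176 [ 638.3 -300.8   66.5]
```

Emit:
{"api": "play_rows", "payload": {"steps": [[[0.009,0,-0.001,0,100],[0.009,0,-0.001,0,100],[0.009,0,-0.001,0,100],[0.008,0,-0.001,0,100],[0,0,0,0,100],[0,0,0,0,100]]]}}

```text
time: 24.23
ee_pos: [498.8, -223.8, 47.3]
ee_rot: [-0.017, 1.532, -0.035]
wrist_force: [0.8, 0.8, 0.9]
width: 0.998
```

```bash
python3 t.py 501.5 -222.3 45.5
```

```text
pos [ 498.768 -223.796   47.253] tilt xy [ 0.038 -0.033] yaw -0.010531673881696514 w 0.9978184482656075 F [0.76  0.773 0.876] t 24.2333
grasp [ 498.055 -223.172   65.929]
shift tool mm [1.805 1.585 2.646]
```

Emit:
{"api": "play_rows", "payload": {"steps": [[[0.001,0.001,0.003,0,100],[0,0,0,0,45],[0,0,0,0,45],[0,0,0,0,45],[0,0,0,0,45],[0,0,0,0,45],[0,0,0,0,45]]]}}

```text
time: 24.82
ee_pos: [502.6, -222.9, 47.1]
ee_rot: [-0.017, 1.531, -0.035]
wrist_force: [-0.5, -0.2, -2.1]
width: 0.674
```

```bash
python3 t.py 484 246 150; python3 cups.py; python3 tri.py 488 391 90 red;python3 tri.py 485 320 90 red
```

```text
pos [ 502.621 -222.94    47.089] tilt xy [ 0.039 -0.034] yaw -0.010537916632354804 w 0.6736916926676462 F [-0.535 -0.185 -2.099] t 24.8167
grasp [ 501.89  -222.308   65.764]
shift tool mm [-119.347  464.994  -19.48 ]
scene red [121.8 240.7] 254 [501.8 414.   66.5]
scene red [141.7 243.9] 296 [490.2 338.8  66.5]
scene yel [321.4 316.4] 177 [ 502.2 -237.    66.5]
side red [181.6 236.6] 243 [519.7 401.6  66.5]
[ 502.6 -222.9   47. ] [-0.   1.5 -0. ]
wrist yel [251.1 314.2] 8447 [ 502.1 -219.5   66.5]
wrist yel [313.4 432.6] 176 [ 574.2 -265.2   66.5]
wrist yel [313.7 196.2] 222 [ 431.9 -259.1   66.5]
scene [121.8 240.7] 255 atz90.5 [499.2 394.3] atz106.5 [497.4 381.2]
side none
wrist none
[ 361.8 -607.6 1315.9]
scene [141.6 244. ] 297 atz90.5 [487.8 320.8] atz106.5 [486.1 308.7]
side none
wrist none
[ 335.8 -800.1 1575.7]
```

```bash
python3 zs.py z11
```

```text
(no output)
```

View pics/z11_scene.png

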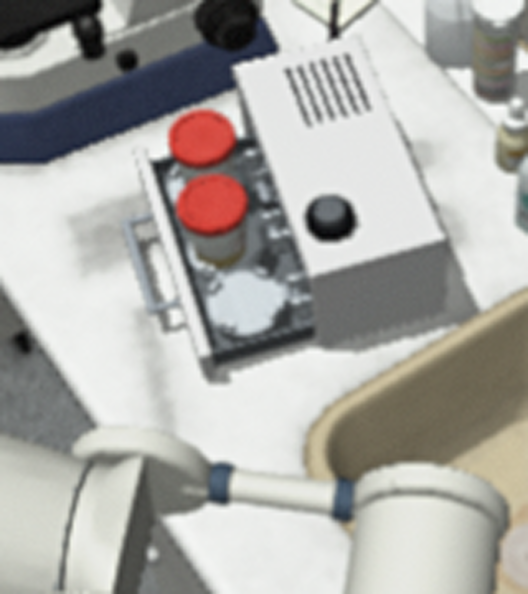

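View pics/z11_side.png

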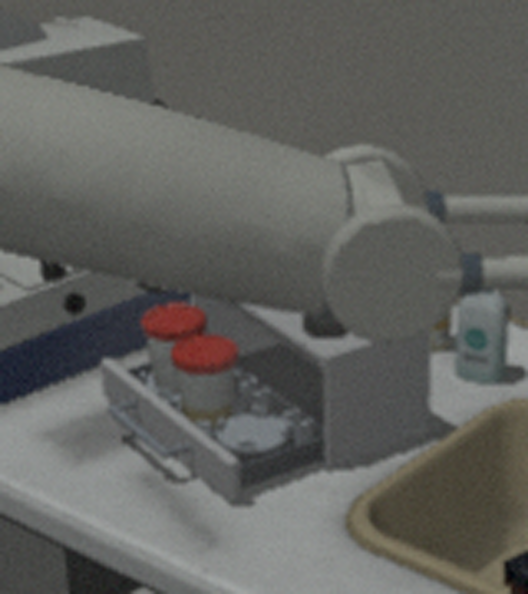

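Run:
```python
from h import *
np.set_printoptions(precision=1,suppress=True)
ds=shot("scene"); dd=shot("side")
f=lambda c:(80+c[1]/3.3-.35,180+c[0]/3.3-.35)
print("right seat",atz(ds,f((245,303)),40),atz(dd,f((253,433)),40))
print("left lid top",[atz(ds,f((203,137)),z) for z in (96,105,112)],[atz(dd,f((174,319)),z) for z in (96,105,112)])
print("mid lid",[atz(ds,f((212,203)),z) for z in (96,105,112)],[atz(dd,f((205,352)),z) for z in (96,105,112)])
# seats projected if drawer offset: compare
x0,y0,a=541.6,316.6,-.031;c,s=np.cos(a),np.sin(a)
for sx in (-66.4,-54,-50):
  for yy in (74,0,-74):
    P=[x0+c*sx-s*yy,y0+s*sx+c*yy,40]; q=P[:2]+[96] if yy>=0 else P
    print(sx,yy,np.array(P),[( (proj(d,q)[0]-[180,80])*3.3) for d in (ds,dd)])
for n in ("scene","side"):
  d=ds if n=="scene" else dd
  for r in finder.place_of("cup_1_mid",d): print(n,r, atz(d,r["location"],60))
```

```text
right seat [489.9 245.7  40. ] [490.2 244.1  40. ]
left lid top [array([500.5, 391.7,  96. ]), array([499.5, 384.3, 105. ]), array([498.7, 378.6, 112. ])] [array([499. , 390.9,  96. ]), array([489.9, 375.2, 105. ]), array([482.8, 363. , 112. ])]
mid lid [array([487.5, 318.3,  96. ]), array([486.6, 311.5, 105. ]), array([485.9, 306.2, 112. ])] [array([485.9, 314.7,  96. ]), array([476.9, 299.9, 105. ]), array([470. , 288.4, 112. ])]
-66.4 74 [477.5 392.6  40. ] [array([176.8, 142.1]), array([152.7, 323.2])]
-66.4 0 [475.2 318.7  40. ] [array([197.2, 205.5]), array([191.9, 352.5])]
-66.4 -74 [472.9 244.7  40. ] [array([225.7, 308.3]), array([235.8, 437.3])]
-54 74 [489.9 392.2  40. ] [array([190.3, 138.6]), array([164.1, 319.9])]
-54 0 [487.6 318.3  40. ] [array([211. , 201.9]), array([203.4, 348.9])]
-54 -74 [485.3 244.3  40. ] [array([239.4, 304.6]), array([247.3, 433.4])]
-50 74 [493.9 392.1  40. ] [array([194.7, 137.5]), array([167.7, 318.8])]
-50 0 [491.6 318.1  40. ] [array([215.5, 200.7]), array([207.1, 347.8])]
-50 -74 [489.3 244.2  40. ] [array([243.8, 303.3]), array([251. , 432.1])]
scene {'location': [148.6, 247.2], 'p': 0.89} [492.7 316.1  60. ]
side {'location': [193.2, 239.2], 'p': 0.81} [490.1 339.2  60. ]
```

Emit:
{"api": "play_rows", "payload": {"steps": [[[-0.036,0,0,0.02,45],[-0.036,0,0,0,45],[-0.036,0,0,0,45],[0,0.04,-0.002,0,45],[0,0.04,-0.002,0,45],[0,0.04,-0.002,0,45],[0,0.04,-0.002,0,45],[0,0.04,-0.002,0,45]]]}}

```text
time: 26.23
ee_pos: [494.4, -19.6, 152.4]
ee_rot: [0.011, 1.531, -0.063]
wrist_force: [1.1, 0.1, -1.6]
width: 0.676
```

Emit:
{"api": "play_rows", "payload": {"steps": [[[0,0.04,-0.002,0,45],[0,0.04,-0.002,0,45],[0,0.04,-0.002,0,45],[0,0.04,-0.002,0,45],[0,0.02,-0.002,0,45],[0,0,0,0,45],[0,0,0,0,45]]]}}

```text
time: 26.82
ee_pos: [489.7, 176.5, 146.3]
ee_rot: [0.006, 1.528, -0.053]
wrist_force: [0.7, -0.4, -1.0]
width: 0.677
```

```bash
python3 t.py 488 220 160
```

```text
pos [489.748 176.474 146.275] tilt xy [ 0.041 -0.031] yaw -0.03760677078672255 w 0.6767788774879546 F [ 0.666 -0.382 -1.   ] t 26.8167
grasp [488.973 177.051 164.95 ]
shift tool mm [-15.122  43.005  -2.795]
```

```bash
python3 w.py w12; python3 cups.py|grep wrist
```

```text
[[  1.   -0.    0.  486.5]
 [ -0.   -1.   -0.3 256.9]
 [  0.    0.3  -1.  305.9]
 [  0.    0.    0.    1. ]] [[286.6   0.  314.4]
 [  0.  286.6 196.1]
 [  0.    0.    1. ]]
cup_1_mid 0.89 [ 20.7 300.2] [488.5 323.8]
seat_right_top 0.86 [116.9 308.1] [491.5 245.6]
start_top 0.76 [124.7 457.1] [573.8 242.8]
drawer_bar 0.74 [ 28.5 211.3] [413.  321.6]
wrist red [ 23.2 296.5] 4143 [486.6 313.1  66.5]
wrist yel [251.  314.2] 8503 [491.7 123.4  66.5]
wrist yel [315.1 196. ] 204 [369.6  58.2  66.5]
wrist yel [314.5 432.7] 144 [613.   39.7  66.5]
```

View pics/w12.png

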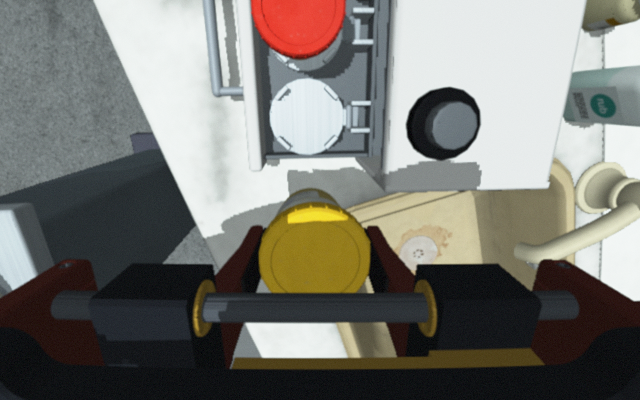

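The wrist view shows the right seat empty at (307,117), about (490.5,245.5) in world, and the middle cup at (298,10).

Emit:
{"api": "play_rows", "payload": {"steps": [[[0,0.035,0,0,45],[0,0.032,0,0,45],[0.012,0,0,0,45],[0.012,0,0,0,45],[0,0,0,0,45],[0,0,0,0,45]]]}}

```text
time: 27.82
ee_pos: [495.5, 240.1, 119.5]
ee_rot: [0.013, 1.526, -0.061]
wrist_force: [0.1, 0.1, -1.5]
width: 0.676
```

```bash
python3 t.py 489.7 245.5 90
```

```text
pos [495.508 240.052 119.495] tilt xy [ 0.043 -0.032] yaw -0.04667772335489252 w 0.675801425404962 F [ 0.09   0.145 -1.515] t 27.8167
grasp [494.699 240.641 138.168]
shift tool mm [29.029  6.03  -7.369]
```

Emit:
{"api": "play_rows", "payload": {"steps": [[[0,0.006,-0.007,0,45],[0.009,0,0,0,45],[0.009,0,0,0,45],[0,0,0,0,45],[0,0,0,0,45]]]}}

```text
time: 28.23
ee_pos: [489.1, 243.7, 99.7]
ee_rot: [0.015, 1.526, -0.064]
wrist_force: [0.4, -0.1, -1.1]
width: 0.675
```

```bash
python3 t.py 489.7 245.5 86.5; python3 w.py w13
```

```text
pos [489.142 243.652  99.664] tilt xy [ 0.044 -0.032] yaw -0.05002142363487763 w 0.6748613695239861 F [ 0.429 -0.122 -1.062] t 28.2333
grasp [488.326 244.252 118.337]
shift tool mm [13.11   2.267 -0.131]
[[  1.   -0.1   0.  486.5]
 [ -0.1  -0.9  -0.3 324.2]
 [  0.    0.3  -1.  259.3]
 [  0.    0.    0.    1. ]] [[286.6   0.  314.4]
 [  0.  286.6 196.1]
 [  0.    0.    1. ]]
start_top 0.8 [273.4 490.6] [573.5 241.6]
drawer_bar 0.84 [114.1 206.3] [414.4 320.8]
```

View pics/w13.png

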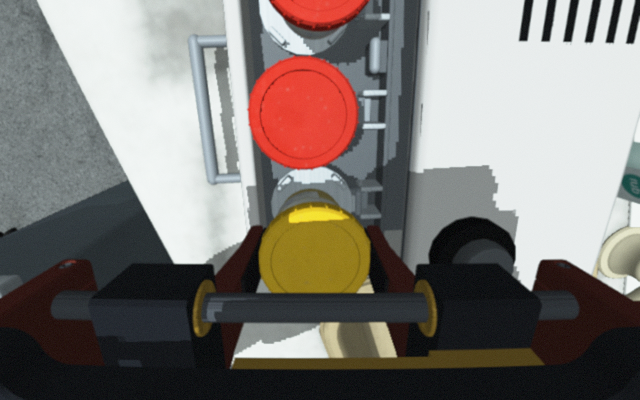

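Emit:
{"api": "play_rows", "payload": {"steps": [[[0.004,0.002,0,0,45],[0.006,0,0,0,45],[0.003,0,0,0,45],[0,0,0,0,45]]], "squeeze": 35}}

```text
time: 28.92
ee_pos: [491.0, 246.1, 87.1]
ee_rot: [0.016, 1.523, -0.063]
wrist_force: [0.3, 0.0, 1.0]
width: 0.669
```

```bash
python3 t.py 489.7 245.5 86.5
```

```text
pos [490.97  246.086  87.106] tilt xy [ 0.047 -0.031] yaw -0.04975655580347854 w 0.6694994461114135 F [0.284 0.001 1.037] t 28.9167
grasp [490.097 246.665 105.776]
shift tool mm [ 0.564 -0.633 -1.267]
```

Emit:
{"api": "play_rows", "payload": {"steps": [[[0.003,0,0,0,45],[0,0,-0.004,0,45],[0,0,-0.004,0,45],[0,0,-0.004,0,45],[0,0,-0.004,0,45],[0,0,-0.003,0,45],[0,0,0,0,45]]]}}

```text
time: 29.5
ee_pos: [472.8, 247.2, 86.4]
ee_rot: [0.018, 1.515, -0.062]
wrist_force: [0.9, -0.9, 1.6]
width: 0.671
```

```bash
python3 t.py 474 245 86.5; python3 w.py w14
```

```text
pos [472.828 247.171  86.42 ] tilt xy [ 0.055 -0.029] yaw -0.05070802151957026 w 0.6705922097649892 F [ 0.909 -0.893  1.635] t 29.5
grasp [471.805 247.717 105.084]
shift tool mm [ 0.047 -2.109  1.283]
[[  1.   -0.1   0.  468.5]
 [ -0.1  -1.   -0.3 327.3]
 [  0.1   0.3  -1.  246.2]
 [  0.    0.    0.    1. ]] [[286.6   0.  314.4]
 [  0.  286.6 196.1]
 [  0.    0.    1. ]]
start_top 0.69 [290.  539.9] [572.8 242.4]
```

View pics/w14.png

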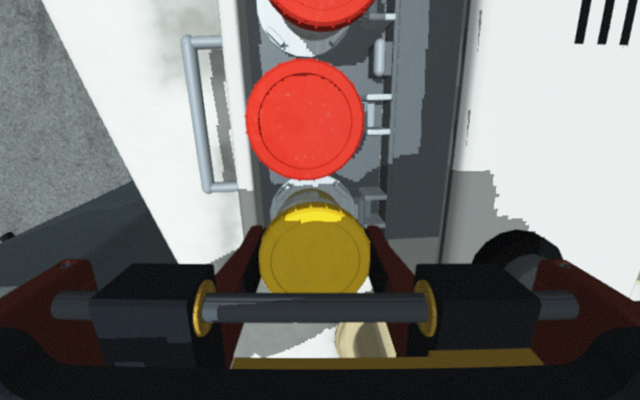

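Emit:
{"api": "play_rows", "payload": {"steps": [[[0.006,0,-0.001,0,45],[0.006,0,-0.001,0,45],[0.006,0,-0.001,0,45],[0.004,0,-0.001,0,45],[0.003,0,-0.001,0,45]]]}}

```text
time: 30.27
ee_pos: [475.0, 246.4, 68.5]
ee_rot: [0.021, 1.501, -0.062]
wrist_force: [-0.3, -6.1, 22.4]
width: 0.67
```

```bash
python3 t.py 474 245 69
```

```text
pos [475.034 246.436  68.463] tilt xy [ 0.068 -0.028] yaw -0.05272595673051926 w 0.6704199224922841 F [-0.329 -6.118 22.399] t 30.2667
grasp [473.756 246.954  87.112]
shift tool mm [-0.566 -1.502 -0.917]
```

Emit:
{"api": "play_rows", "payload": {"steps": [[[0.001,0,-0.001,0,45],[0.001,0,-0.001,0,45],[0.001,0,-0.001,0,45],[0.001,0,-0.001,0,45],[0.001,0,-0.001,0,45],[0.001,0,-0.001,0,45],[0.001,0,-0.001,0,45],[0.001,0,-0.001,0,45]]]}}

```text
time: 30.93
ee_pos: [474.7, 247.0, 69.2]
ee_rot: [0.027, 1.482, -0.06]
wrist_force: [-0.7, -1.4, 7.4]
width: 0.674
```

```bash
python3 t.py 474 245 69
```

```text
pos [474.707 246.97   69.236] tilt xy [ 0.088 -0.024] yaw -0.05535465487151807 w 0.6740989953094276 F [-0.656 -1.433  7.355] t 30.9333
grasp [473.066 247.413  87.858]
shift tool mm [ 0.219 -2.003 -0.616]
```

Emit:
{"api": "play_rows", "payload": {"steps": [[[0,0,0,0,90],[0,0,0,0,90],[0,0,0,0,90],[0,0,0,0,90],[-0.015,0,0.001,0,90],[-0.035,0,0.003,0,90],[-0.041,0,0,0,90],[-0.041,0,0,0,100]]]}}

```text
time: 31.6
ee_pos: [461.9, 247.4, 187.9]
ee_rot: [0.018, 1.507, -0.069]
wrist_force: [1.3, -0.3, 0.9]
width: 0.946
```

Emit:
{"api": "play_rows", "payload": {"steps": [[[-0.041,0,0,0,100],[-0.041,0,0,0,100],[0,0,0,0,100],[0,0,0,0,100]]]}}

```text
time: 31.93
ee_pos: [457.1, 251.4, 281.6]
ee_rot: [0.022, 1.498, -0.064]
wrist_force: [0.6, 0.4, -1.0]
width: 1.002
```

```bash
python3 t.py; python3 w.py w15; python3 cups.py; python3 zs.py z15
```

```text
pos [457.111 251.443 281.562] tilt xy [ 0.071 -0.029] yaw -0.05458791128793481 w 1.0015110916488728 F [ 0.617  0.407 -0.96 ] t 31.9333
grasp [455.775 251.992 300.206]
[[  1.   -0.1   0.1 450.4]
 [ -0.1  -1.   -0.3 331.6]
 [  0.1   0.3  -1.  441.3]
 [  0.    0.    0.    1. ]] [[286.6   0.  314.4]
 [  0.  286.6 196.1]
 [  0.    0.    1. ]]
cup_1_mid 0.88 [114.4 308.9] [471.4 318.4]
cup_1_mid 0.49 [116.1 258.5] [403.1 320.2]
seat_left_top 0.8 [ 54.5 309.8] [476.8 392.7]
seat_right_top 0.83 [160.7 315.3] [476.4 254.7]
seat_right_top 0.26 [182.5 409.7] [615.8 212.3]
start_top 0.74 [180.6 408.6] [571.5 245.5]
drawer_bar 0.67 [115.  258.2] [402.4 321.6]
scene red [122.9 236.5] 262 [488.6 414.3  66.5]
scene red [142.8 239.8] 296 [477.4 339.   66.5]
scene yel [162.9 246.5] 299 [475.8 263.7  66.5]
side red [183.  233.6] 265 [506.6 398.7  66.5]
[456.6 250.9 279.4] [ 0.   1.5 -0.1]
wrist red [ 43.5 322.7] 2637 [489.5 398.5  66.5]
wrist red [114.  315.2] 2218 [476.2 318.5  66.5]
wrist yel [174.8 317.8] 1850 [475.4 240.   66.5]
wrist yel [314.2 141.8] 159 [194.4  41.3  66.5]
wrist yel [314.5 487. ] 156 [750.5 -22.9  66.5]
```

View pics/w15.png

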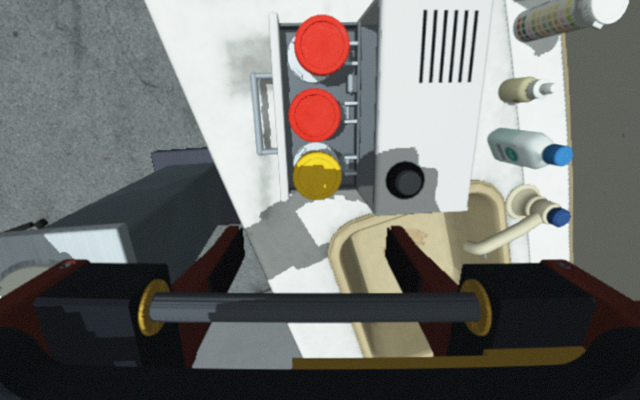

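View pics/z15_side.png

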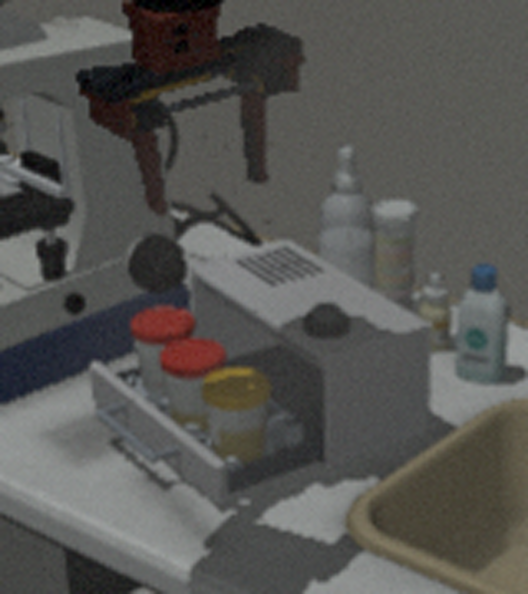

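```bash
sed -i 's/<35 and l\[2\]>150/<25 and l[2]>100/' tri.py; python3 tri.py 485 394 95 red;python3 tri.py 475 320 90 red;python3 tri.py 474 246 90 yel
python3 - <<'E'
from h import *
d=shot("wrist"); im=d["image"]; cv2.imwrite("pics/w16.png",cv2.resize(im[0:210,230:430],None,fx=3.8,fy=2.8*3.8/2.8,interpolation=cv2.INTER_CUBIC)[:600])
cv2.imwrite("pics/w16.png",cv2.resize(im[0:210,240:400],None,fx=2.85,fy=2.85,interpolation=cv2.INTER_CUBIC))
E
```

```text
scene [122.9 236.5] 261 atz90.5 [486.2 394.6] atz106.5 [484.6 381.5]
side [182.7 233.3] 264 atz90.5 [483.2 360.4] atz106.5 [467.5 333.3]
wrist [ 44.1 322.2] 2613 atz90.5 [487.1 394.1] atz106.5 [485.4 391.2]
[491.6 395.2  78.3]
scene [142.8 239.7] 295 atz90.5 [475.  321.1] atz106.5 [473.5 309. ]
side [182.9 233.2] 268 atz90.5 [482.4 359.3] atz106.5 [466.7 332.2]
wrist [114.3 314.7] 2192 atz90.5 [474.6 319.3] atz106.5 [473.5 319.9]
[470.3 319.9 105.5]
scene [162.9 246.5] 299 atz90.5 [473.8 247.1] atz106.5 [472.3 236. ]
side none
wrist [174.8 317.2] 1837 atz90.5 [473.7 245.9] atz106.5 [472.7 249.9]
[473.7 246.2  91.7]
```

View pics/w16.png

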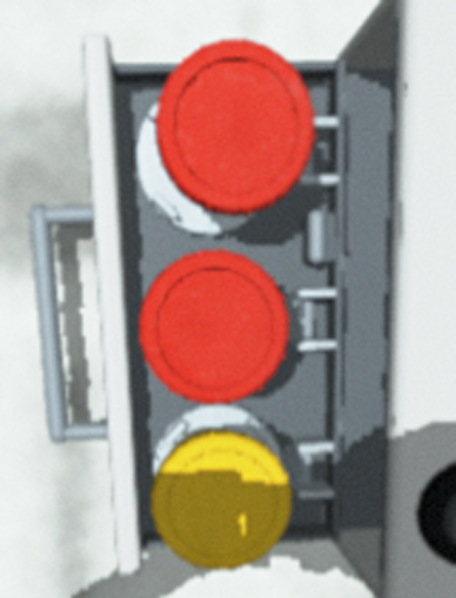

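View pics/z15_scene.png

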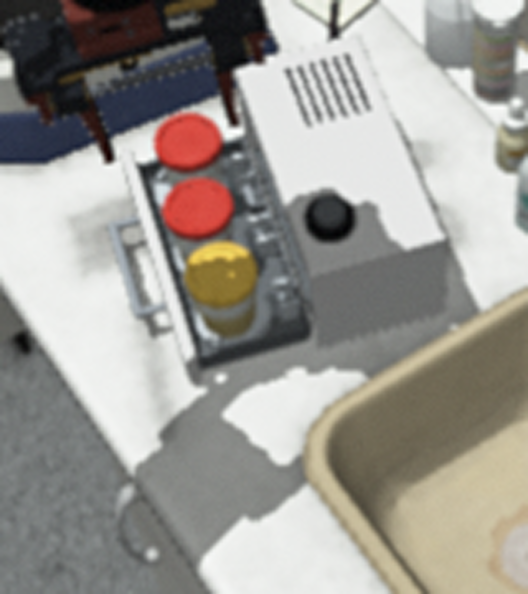

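```bash
cat > el.py <<'E'
from h import *
from scipy.optimize import least_squares
np.set_printoptions(precision=2,suppress=True)
# fit full lid outline (disc top circle z, r 31 + bottom) : silhouette of lid = hull of top & bottom circles
def sil(d,x,y,z,tx=0,ty=0):
    t=np.linspace(0,2*np.pi,60,endpoint=False); P=[]
    for h in (0,-11): P+= [[x+31*np.cos(a)+tx*h,y+31*np.sin(a)+ty*h,z+h-tx*31*np.cos(a)-ty*31*np.sin(a)] for a in t]
    return cv2.convexHull(proj(d,P).astype(np.float32)).reshape(-1,2)
import cups
def mask(d,col,g):
    hsv=cv2.cvtColor(d["image"],cv2.COLOR_BGR2HSV); h,s,v=[hsv[...,i].astype(int) for i in range(3)]
    m=(((h<8)|(h>172))&(s>110)&(v>60)) if col=="red" else ((h>16)&(h<35)&(s>110)&(v>60))
    n,l=cv2.connectedComponents(m.astype(np.uint8)); e=proj(d,g)[0]; i=l[int(round(e[1])),int(round(e[0]))]
    return l==i if i else None
def fit(ds,col,g,tilt=False):
    ms=[(d,mask(d,col,g)) for d in ds]; ms=[(d,m.astype(np.float32)) for d,m in ms if m is not None]
    S=4
    def r(p):
        out=[]
        for d,m in ms:
            a=np.zeros((400*1,640),np.uint8); h=sil(d,*p)
            x0,y0=np.floor(h.min(0)-8).astype(int);x1,y1=np.ceil(h.max(0)+8).astype(int);x0=max(x0,0);y0=max(y0,0)
            big=np.zeros(((y1-y0)*8,(x1-x0)*8),np.uint8); cv2.fillConvexPoly(big,np.round((h-[x0,y0]+.5)*8).astype(np.int32),1)
            a=cv2.resize(big.astype(np.float32),(x1-x0,y1-y0),interpolation=cv2.INTER_AREA)
            mm=m[y0:y1,x0:x1]; out.append(np.abs(a[:mm.shape[0],:mm.shape[1]]-mm).sum()/np.sqrt(m.sum()))
        return sum(out)
    from scipy.optimize import minimize
    p0=list(g)+([0,0] if tilt else [])
    sx=np.array([[0]*len(p0)]+[[ (4 if k<3 else .05)*(k==j) for k in range(len(p0))] for j in range(len(p0))])+np.array(p0)
    q=minimize(r,p0,method="Nelder-Mead",options=dict(initial_simplex=sx,xatol=.05,fatol=1e-3,maxiter=500))
    return q.x,q.fun,len(ms)
if __name__=="__main__":
    ds=[shot("scene"),shot("wrist")]
    for c,g in (("red",(486,394,97)),("red",(475,320,97)),("yel",(474,246,97))):
        print(c,*fit(ds,c,g)); print("   tilt",*fit(ds,c,g,True))
        print("   scene/wrist only",fit(ds[:1],c,g)[0],fit(ds[1:],c,g)[0])
E
python3 el.py
```

```text
red [487.1 393.6  94.2] 5.01771354675293 2
   tilt [487.2 394.3  93.9  -0.    0.1] 4.717223167419434 2
   scene/wrist only [495.  461.9  14.7] [487.7 394.5  87.4]
red [474.2 319.   97.4] 3.8200831413269043 2
   tilt [474.3 319.1  98.2   0.    0. ] 3.667269229888916 2
   scene/wrist only [479.5 356.6  49.5] [474.6 318.6  91.5]
yel [473.7 246.5  97.3] 4.410944938659668 2
   tilt [473.6 246.9  97.6  -0.    0. ] 4.276392459869385 2
   scene/wrist only [477.8 276.   56.2] [474.1 243.6  87.3]
```

Scene and wrist views agree that the left cup is off its seat centre by about +10 mm in x, and the other two look right. It has probably been knocked, so it needs regripping and reseating. First I'll reduce the tool tilt.

Emit:
{"api": "play_rows", "payload": {"steps": [[[-0.02,-0.0385,0,0,100],[-0.02,-0.0385,0,0,100],[-0.01,-0.0385,0,0,100],[0,-0.0385,0,0,100],[0,-0.0385,0,0,100],[0,-0.0385,0,0,100],[0,0,0,0,100],[0,0,0,0,100]]], "squeeze": 30}}

```text
time: 33.8
ee_pos: [439.1, 15.0, 336.4]
ee_rot: [0.015, 1.501, -0.066]
wrist_force: [-0.7, 0.4, 0.7]
width: 0.999
```

```bash
python3 t.py
```

```text
pos [439.102  14.969 336.351] tilt xy [ 0.068 -0.034] yaw -0.05122152161937121 w 0.9986974870616001 F [-0.724  0.443  0.691] t 33.8
grasp [437.83   15.609 354.997]
```

Emit:
{"api": "play_rows", "payload": {"steps": [[[0,0.03,0,0,100],[0,0.03,0,0,100],[0,0.03,0,0,100],[0,0.03,0,0,100],[0,0.03,0,0,100],[0,0.03,0,0,100],[0,0,0,0,100],[0,0,0,0,100]]]}}

```text
time: 34.47
ee_pos: [447.6, 209.1, 328.8]
ee_rot: [0.014, 1.503, -0.064]
wrist_force: [-0.4, -0.0, -0.9]
width: 0.997
```

```bash
python3 t.py; python3 zs.py z17; python3 el.py
```

```text
pos [447.609 209.05  328.822] tilt xy [ 0.067 -0.034] yaw -0.049476965557685444 w 0.9973629474001224 F [-0.404 -0.048 -0.936] t 34.4667
grasp [446.36  209.685 347.469]
red [486.8 393.6  97.4] 3.471585512161255 2
   tilt [486.5 394.6  97.5  -0.    0.1] 2.706462860107422 2
   scene/wrist only [495.1 463.3  12.9] [487.7 394.7  90.6]
red [474.1 318.2  99.1] 3.4861321449279785 2
   tilt [474.3 318.6  98.7   0.    0. ] 3.377098560333252 2
   scene/wrist only [479.3 354.9  51.8] [474.7 318.6  92.4]
yel [473.4 245.5  98.9] 3.5017690658569336 2
   tilt [473.5 245.9  99.1   0.    0.1] 3.1884570121765137 2
   scene/wrist only [476.9 270.1  64.7] [474.4 244.3  90.3]
```

View pics/z17_side.png

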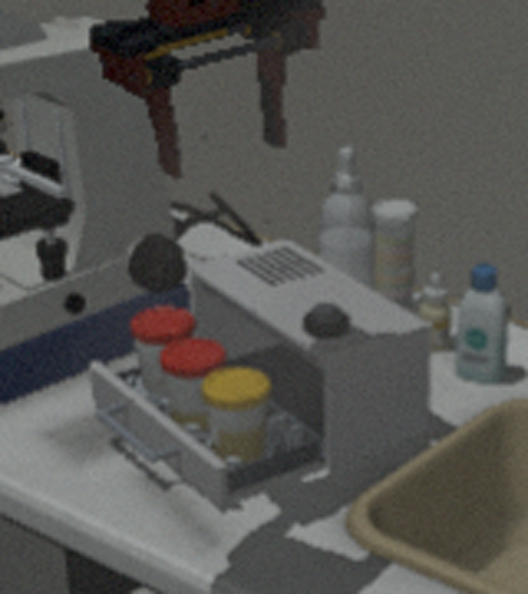

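Emit:
{"api": "play_rows", "payload": {"steps": [[[0,0,0.01,0,100],[0,0,0.01,0,100],[0,0,0.01,0,100],[0,0,0.01,0,100],[0,0,0.01,0,100],[0,0,0.01,0,100],[0,0,0,0,100],[0,0,0,0,100]]]}}

```text
time: 35.33
ee_pos: [517.3, 195.7, 335.4]
ee_rot: [0.027, 1.497, -0.077]
wrist_force: [-0.4, -0.3, -0.3]
width: 1.0
```

```bash
python3 t.py
```

```text
pos [517.323 195.7   335.385] tilt xy [ 0.071 -0.035] yaw -0.06582950811664698 w 0.9998876212091461 F [-0.434 -0.318 -0.275] t 35.3333
grasp [515.988 196.346 354.026]
```

Emit:
{"api": "play_rows", "payload": {"steps": [[[0,0,-0.01,0,100],[0,0,-0.01,0,100],[0,0,-0.01,0,100],[0,0,-0.01,0,100],[0,0,-0.01,0,100],[0,0,-0.01,0,100],[0,0,0,0,100],[0,0,0,0,100]]]}}

```text
time: 36.0
ee_pos: [448.4, 199.1, 331.4]
ee_rot: [0.028, 1.497, -0.076]
wrist_force: [-1.2, -0.4, -0.1]
width: 1.0
```

```bash
python3 t.py
```

```text
pos [448.434 199.102 331.39 ] tilt xy [ 0.072 -0.033] yaw -0.06574904082211525 w 0.999827251086799 F [-1.229 -0.381 -0.138] t 36.0
grasp [447.089 199.724 350.031]
```

Emit:
{"api": "play_rows", "payload": {"steps": [[[0.009,0,0,0,100],[0.009,0,0,0,100],[0.009,0,0,0,100],[0.009,0,0,0,100],[0.009,0,0,0,100],[0.009,0,0,0,100],[0.009,0,0,0,100],[0.009,0,0,0,100]]]}}

```text
time: 36.67
ee_pos: [454.5, 196.2, 252.2]
ee_rot: [0.028, 1.497, -0.076]
wrist_force: [0.2, 0.6, -0.3]
width: 1.002
```

```bash
python3 t.py
```

```text
pos [454.48  196.249 252.181] tilt xy [ 0.072 -0.033] yaw -0.06608655029450898 w 1.0016983327368045 F [ 0.159  0.56  -0.32 ] t 36.6667
grasp [453.128 196.872 270.821]
```

Emit:
{"api": "play_rows", "payload": {"steps": [[[-0.0415,0,0,0,100],[0.009,0,0,0,100],[0.009,0,0,0,100],[-0.0415,0,0,0,100],[0.009,0,0,0,100],[0.009,0,0,0,100],[0.009,0,0,0,100],[0,0,0,0,100]]]}}

```text
time: 37.33
ee_pos: [444.2, 193.7, 262.0]
ee_rot: [0.014, 1.536, -0.09]
wrist_force: [-1.4, -0.1, -1.3]
width: 1.002
```

```bash
python3 t.py
```

```text
pos [444.237 193.688 262.04 ] tilt xy [ 0.032 -0.05 ] yaw -0.0660440363184503 w 1.0016575684081657 F [-1.364 -0.081 -1.277] t 37.3333
grasp [443.639 194.617 280.707]
```

Emit:
{"api": "play_rows", "payload": {"steps": [[[0,-0.04,0,0,100],[0,-0.04,0,0,100],[0,-0.04,0,0,100],[0,-0.04,0,0,100],[0,-0.04,0,0,100],[0,-0.04,0,0,100],[0,-0.04,0,0,100],[0,-0.04,0,0,100]]]}}

```text
time: 38.0
ee_pos: [422.5, -130.3, 272.4]
ee_rot: [0.001, 1.538, -0.076]
wrist_force: [0.9, -0.2, -0.1]
width: 0.999
```

Emit:
{"api": "play_rows", "payload": {"steps": [[[0,-0.04,0,0,100],[0,-0.04,0,0,100],[0,-0.03,0,0,100],[0,0,0,0,100],[-0.0415,0,0,0,100],[0.009,0,0,0,100],[0.009,0,0,0,100],[0,0,0,0,100]]]}}

```text
time: 38.67
ee_pos: [410.4, -250.5, 294.1]
ee_rot: [0.015, 1.547, -0.084]
wrist_force: [-0.3, 0.5, 0.4]
width: 1.004
```

```bash
python3 t.py
```

```text
pos [ 410.438 -250.45   294.15 ] tilt xy [ 0.022 -0.045] yaw -0.06286495873381841 w 1.004046689047972 F [-0.328  0.452  0.387] t 38.6667
grasp [ 410.028 -249.607  312.826]
```

Two more pulses here.

Emit:
{"api": "play_rows", "payload": {"steps": [[[-0.0415,0,0,0,100],[0.009,0,0,0,100],[0.009,0,0,0,100],[-0.0415,0,0,0,100],[0.009,0,0,0,100],[0.009,0,0,0,100],[0.009,0,0,0,100],[0,0,0,0,100]]]}}

```text
time: 39.33
ee_pos: [406.5, -241.3, 315.1]
ee_rot: [0.022, 1.57, -0.067]
wrist_force: [0.6, 0.5, -0.2]
width: 1.001
```

```bash
python3 t.py
```

```text
pos [ 406.452 -241.256  315.091] tilt xy [-0.001 -0.028] yaw -0.05665641193095885 w 1.0012901674983448 F [ 0.587  0.481 -0.178] t 39.3333
grasp [ 406.469 -240.728  333.783]
```

Emit:
{"api": "play_rows", "payload": {"steps": [[[0,0.04,0.003,0,100],[0,0.04,0.003,0,100],[0,0.04,0.003,0,100],[0,0.04,0.003,0,100],[0,0.04,0.003,0,100],[0,0.04,0.003,0,100],[0,0.04,0.003,0,100],[0,0.04,0.003,0,100]]]}}

```text
time: 40.0
ee_pos: [448.2, 82.7, 300.8]
ee_rot: [0.034, 1.573, -0.078]
wrist_force: [0.5, 0.3, 0.9]
width: 1.001
```

Emit:
{"api": "play_rows", "payload": {"steps": [[[0,0.04,0.003,0,100],[0,0.04,0.003,0,100],[0,0.04,0.003,0,100],[0,0.04,0.003,0,100],[0,0.04,0.003,0,100],[0,0.04,0.003,0,100],[0,0,0,0,100],[0,0,0,0,100]]]}}

```text
time: 40.67
ee_pos: [477.9, 338.7, 288.2]
ee_rot: [0.023, 1.576, -0.069]
wrist_force: [-0.1, 0.3, -0.3]
width: 1.004
```

```bash
python3 t.py; python3 w.py w18; python3 el.py
```

```text
pos [477.88  338.672 288.161] tilt xy [-0.006 -0.029] yaw -0.0586596890514579 w 1.0039874467929717 F [-0.148  0.294 -0.273] t 40.6667
grasp [477.998 339.22  306.852]
[[  1.   -0.1  -0.  483.9]
 [ -0.1  -1.   -0.3 418.8]
 [ -0.    0.3  -1.  447.9]
 [  0.    0.    0.    1. ]] [[286.6   0.  314.4]
 [  0.  286.6 196.1]
 [  0.    0.    1. ]]
cup_1_mid 0.45 [174.7 266.3] [404.8 323.4]
seat_mid_top 0.58 [170.7 314.6] [476.5 326.2]
drawer_bar 0.83 [175.4 265. ] [401.9 321.5]
red [487.  393.4  95.1] 4.50728178024292 2
   tilt [487.2 393.4  95.5   0.    0. ] 4.425224781036377 2
   scene/wrist only [494.8 462.6  13.9] [487.1 392.9  88. ]
red [474.2 319.4  97. ] 3.9320883750915527 2
   tilt [474.4 320.1  97.7   0.    0.1] 3.691345691680908 2
   scene/wrist only [474.6 321.9  94.8] [474.  317.3  89.8]
yel [473.9 246.3  96.2] 4.323325157165527 2
   tilt [474.  246.3  96.5   0.    0. ] 4.304326057434082 2
   scene/wrist only [480.8 293.3  29. ] [473.3 241.1  86.5]
```

View pics/w18.png

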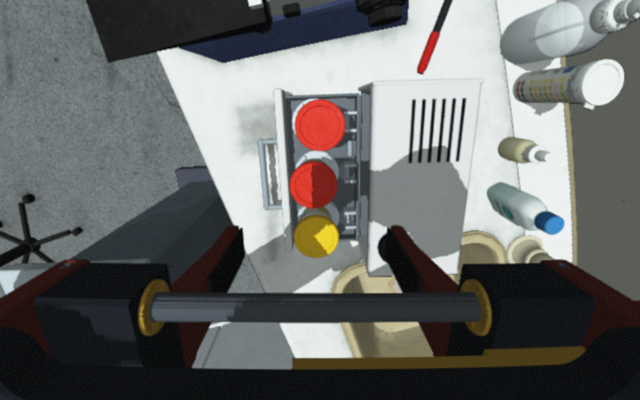

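The left lid sits at (320,125), to the right of its seat, and the fit gives (487,393.5) with its top at 96. I'll turn the jaws to a diagonal so both fingers clear the housing and the neighbouring cup.

Emit:
{"api": "play_rows", "payload": {"steps": [[[0,0.02,0,0.12,100],[0,0,0,0.12,100],[0,0,0,0.12,100],[0,0,0,0.12,100],[0,0,0,0.12,100],[0,0,0,0.12,100],[0,0,0,0,100]]]}}

```text
time: 41.7
ee_pos: [481.0, 352.8, 292.7]
ee_rot: [0.62, 1.464, -0.656]
wrist_force: [0.6, 0.2, -0.3]
width: 0.998
```

```bash
python3 t.py 487 393.5 200
```

```text
pos [481.024 352.823 292.68 ] tilt xy [ 0.    -0.025] yaw -0.8173292224292413 w 0.9980992480192302 F [ 0.6    0.242 -0.288] t 41.7
grasp [481.019 353.288 311.374]
shift tool mm [ 91.642  33.733 -27.269]
```

Emit:
{"api": "play_rows", "payload": {"steps": [[[0.01,0.017,-0.014,0,100],[0.01,0.017,-0.014,0,100],[0.01,0,0,0,100],[0.01,0,0,0,100],[0.01,0,0,0,100],[0.01,0,0,0,100],[0.01,0,0,0,100],[0.01,0,0,0,100]]]}}

```text
time: 42.37
ee_pos: [488.9, 391.7, 212.1]
ee_rot: [0.614, 1.462, -0.64]
wrist_force: [-0.1, 0.2, -0.0]
width: 1.004
```

Emit:
{"api": "play_rows", "payload": {"steps": [[[0.01,0,0,0,100],[0.01,0,0,0,100],[0.01,0,0,0,100],[0.01,0,0,0,100],[0.01,0,0,0,100],[0.01,0,0,0,100],[0,0,0,0,100],[0,0,0,0,100]]]}}

```text
time: 43.03
ee_pos: [488.3, 388.0, 141.8]
ee_rot: [0.612, 1.464, -0.644]
wrist_force: [-0.4, 0.6, -0.4]
width: 0.997
```

```bash
python3 t.py 487 393.5 73; python3 w.py w19; python3 el.py | head -3
```

```text
pos [488.318 388.041 141.836] tilt xy [ 0.004 -0.024] yaw -0.8049652752040892 w 0.997374681065684 F [-0.449  0.56  -0.404] t 43.0333
grasp [488.243 388.485 160.53 ]
shift tool mm [68.681  3.766 -6.217]
[[  0.7  -0.7  -0.2 543.6]
 [ -0.7  -0.7  -0.2 443.8]
 [  0.    0.3  -1.  302.9]
 [  0.    0.    0.    1. ]] [[286.6   0.  314.4]
 [  0.  286.6 196.1]
 [  0.    0.    1. ]]
cup_1_mid 0.83 [258.6 352.9] [466.4 306.9]
cup_1_mid 0.5 [304.6 403.8] [465.3 223. ]
seat_mid_top 0.56 [237.7 349.8] [481.8 328.3]
seat_right_top 0.61 [190.8 391.4] [543.7 334.6]
start_top 0.53 [236.7 351.2] [507.3 373.9]
red [486.4 392.7  93.9] 5.348156929016113 2
   tilt [486.6 393.2  93.9  -0.    0.1] 5.408921718597412 2
   scene/wrist only [497.3 485.2 -14.6] [485.8 392.   91.3]
```

View pics/w19.png

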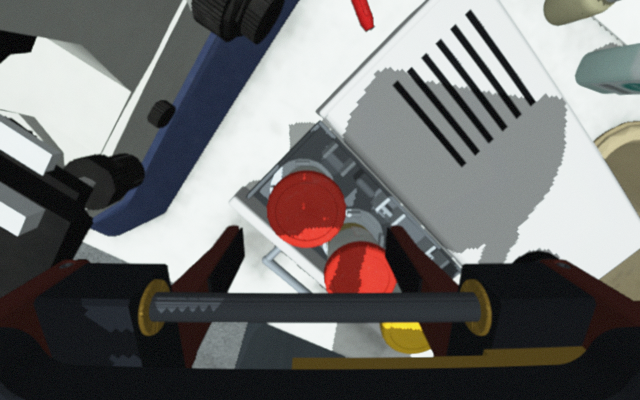

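Emit:
{"api": "play_rows", "payload": {"steps": [[[0.008,0.0035,-0.006,0,100],[0.01,0,0,0,100],[0.01,0,0,0,100],[0.008,0,0,0,100],[0,0,0,0,100],[0,0,0,0,100]]]}}

```text
time: 43.98
ee_pos: [486.5, 394.8, 101.8]
ee_rot: [0.612, 1.465, -0.644]
wrist_force: [0.8, -0.2, 0.2]
width: 0.997
```

```bash
python3 t.py 486.7 393.2 73
```

```text
pos [486.511 394.829 101.76 ] tilt xy [ 0.004 -0.024] yaw -0.8045857220047885 w 0.9973129391253744 F [ 0.76  -0.234  0.223] t 43.9833
grasp [486.434 395.27  120.455]
shift tool mm [28.791 -0.608  0.733]
```

Emit:
{"api": "play_rows", "payload": {"steps": [[[0.008,-0.0005,0,0,100],[0.008,0,0,0,100],[0.008,0,0,0,100],[0.004,0,0,0,100],[0,0,0,0,100],[0,0,0,0,100]]]}}

```text
time: 44.48
ee_pos: [486.6, 392.9, 70.5]
ee_rot: [0.612, 1.464, -0.645]
wrist_force: [-0.1, 0.1, 0.5]
width: 1.001
```

```bash
python3 t.py 486.7 393.2 73; python3 w.py w20
```

```text
pos [486.622 392.9    70.472] tilt xy [ 0.004 -0.024] yaw -0.805655274297028 w 1.0011281205277145 F [-0.137  0.099  0.466] t 44.4833
grasp [486.543 393.354  89.166]
shift tool mm [-2.535  0.23  -0.111]
[[  0.7  -0.7  -0.2 541.9]
 [ -0.7  -0.7  -0.2 448.7]
 [  0.    0.3  -1.  231.5]
 [  0.    0.    0.    1. ]] [[286.6   0.  314.4]
 [  0.  286.6 196.1]
 [  0.    0.    1. ]]
drawer_bar 0.84 [339.2 306.9] [402.1 318.5]
```

View pics/w20.png

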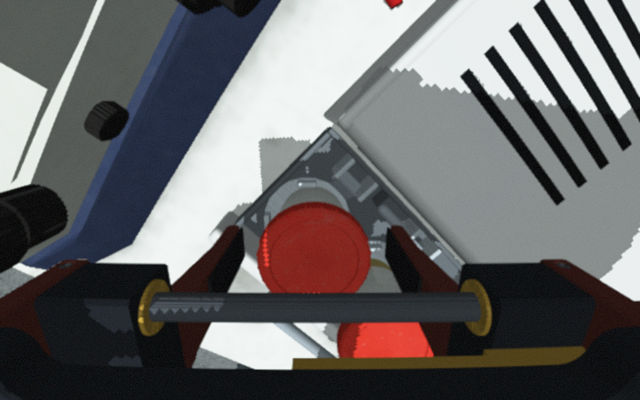

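Emit:
{"api": "play_rows", "payload": {"steps": [[[0,0,0,0,45],[0,0,0,0,45],[0,0,0,0,45],[0,0,0,0,45],[0,0,0,0,45],[0,0,0,0,45]]]}}

```text
time: 45.33
ee_pos: [487.2, 393.5, 72.3]
ee_rot: [0.614, 1.462, -0.643]
wrist_force: [-0.0, -0.1, -0.0]
width: 0.677
```

```bash
python3 t.py 477.5 392.7 70; python3 w.py w21
```

```text
pos [487.24  393.536  72.288] tilt xy [ 0.007 -0.023] yaw -0.8054595915925072 w 0.6773225172503967 F [-0.041 -0.055 -0.049] t 45.3333
grasp [487.117 393.96   90.983]
shift tool mm [ 2.243 -7.579 -6.191]
[[  0.7  -0.7  -0.2 542.1]
 [ -0.7  -0.7  -0.2 449.1]
 [  0.    0.3  -1.  233.5]
 [  0.    0.    0.    1. ]] [[286.6   0.  314.4]
 [  0.  286.6 196.1]
 [  0.    0.    1. ]]
drawer_bar 0.57 [338.2 306.4] [402.3 319.2]
```

View pics/w21.png

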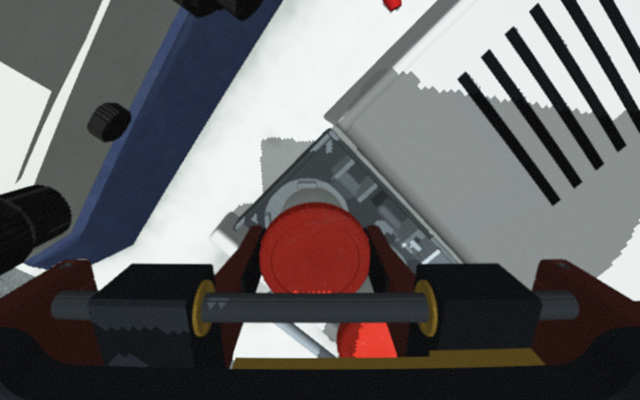

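Emit:
{"api": "play_rows", "payload": {"steps": [[[-0.012,0,0,0,45],[-0.012,0,0,0,45],[-0.012,0,0,0,45],[-0.012,0,0,0,45],[0,0,0,0,45],[0,0,0,0,45]]]}}

```text
time: 46.18
ee_pos: [486.9, 394.7, 126.1]
ee_rot: [0.614, 1.462, -0.643]
wrist_force: [0.4, 0.6, -1.7]
width: 0.68
```

```bash
python3 t.py 477.5 392.7 72; python3 w.py w22; python3 zs.py z22
```

```text
pos [486.901 394.748 126.141] tilt xy [ 0.007 -0.022] yaw -0.8054923212408506 w 0.6798068218491389 F [ 0.352  0.576 -1.659] t 46.1833
grasp [486.773 395.167 144.836]
shift tool mm [54.108 -7.625 -6.164]
[[  0.7  -0.7  -0.2 541.7]
 [ -0.7  -0.7  -0.2 450.3]
 [  0.    0.3  -1.  287.4]
 [  0.    0.    0.    1. ]] [[286.6   0.  314.4]
 [  0.  286.6 196.1]
 [  0.    0.    1. ]]
seat_left_top 0.78 [201.1 308.6] [483.9 395.5]
```

View pics/w22.png

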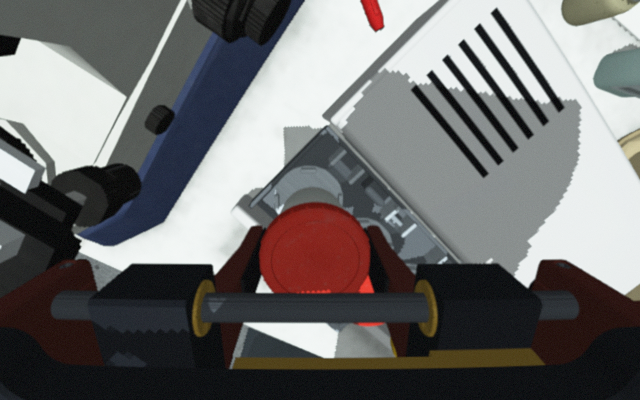

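View pics/z22_side.png

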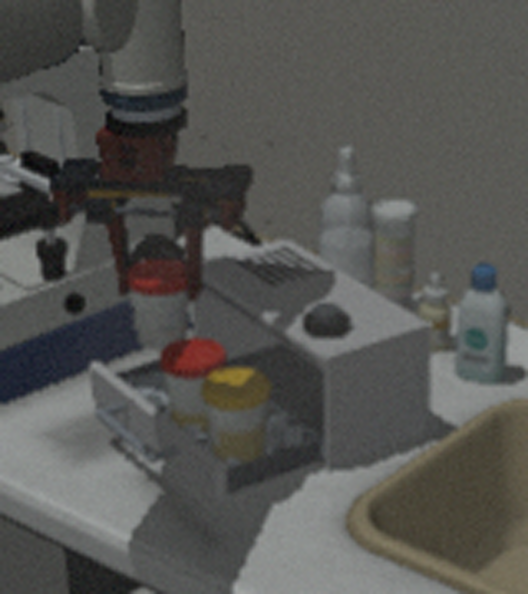

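Emit:
{"api": "play_rows", "payload": {"steps": [[[0,-0.0075,-0.006,0,45],[0.009,0,0,0,45],[0.009,0,0,0,45],[0.009,0,0,0,45],[0,0,0,0,45],[0,0,0,0,45]]]}}

```text
time: 47.13
ee_pos: [476.9, 394.2, 98.2]
ee_rot: [0.618, 1.462, -0.638]
wrist_force: [0.2, -1.2, 2.9]
width: 0.676
```

```bash
python3 t.py 477.5 392.7 72; python3 w.py w23
```

```text
pos [476.874 394.168  98.219] tilt xy [ 0.01  -0.018] yaw -0.8053843424471072 w 0.6763975942586914 F [ 0.187 -1.196  2.866] t 47.1333
grasp [476.696 394.498 116.915]
shift tool mm [26.246 -0.425  0.986]
[[  0.7  -0.7  -0.2 531.3]
 [ -0.7  -0.7  -0.2 448.9]
 [  0.    0.3  -1.  259.9]
 [  0.    0.    0.    1. ]] [[286.6   0.  314.4]
 [  0.  286.6 196.1]
 [  0.    0.    1. ]]
seat_left_top 0.8 [202.5 313.9] [482.6 397.4]
drawer_bar 0.72 [314.4 315.3] [401.  317.1]
drawer_bar 0.34 [199.8 420.7] [544.5 331.9]
```

View pics/w23.png

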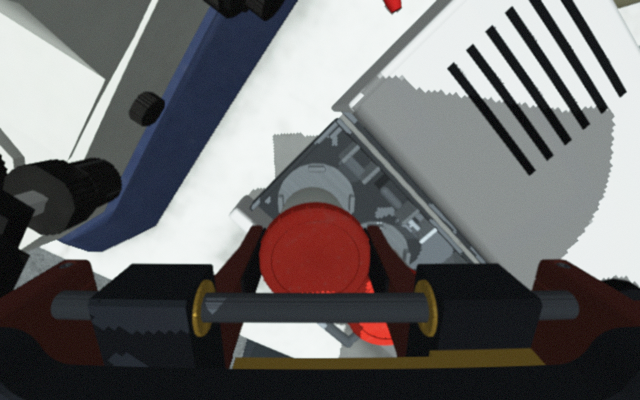

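```bash
python3 t.py
python3 - <<'E'
from h import *
for n,(r0,r1,c0,c1) in (("side",(110,260,195,305)),("scene",(80,200,200,320))):
    d=shot(n); cv2.imwrite("pics/z23_%s.png"%n,cv2.resize(d['image'][r0:r1,c0:c1],None,fx=4.8,fy=4,interpolation=cv2.INTER_CUBIC))
M,s=T();print(s["wrist_force"],s["torque"])
E
```

```text
pos [476.816 394.121  98.023] tilt xy [ 0.009 -0.018] yaw -0.8054281520986798 w 0.680189640629275 F [-0.846 -1.934  4.975] t 47.4833
grasp [476.649 394.462 116.719]
[-1.38306379 -1.71479759  5.91603301] [0.34504029 0.47498761 0.14178914]
```

View pics/z23_side.png

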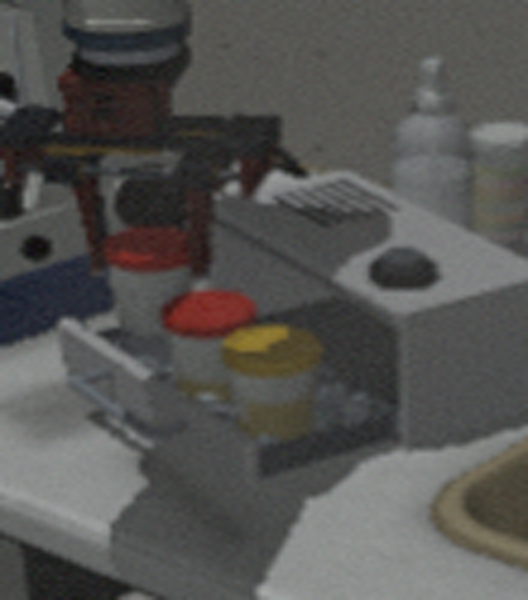

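View pics/z23_scene.png

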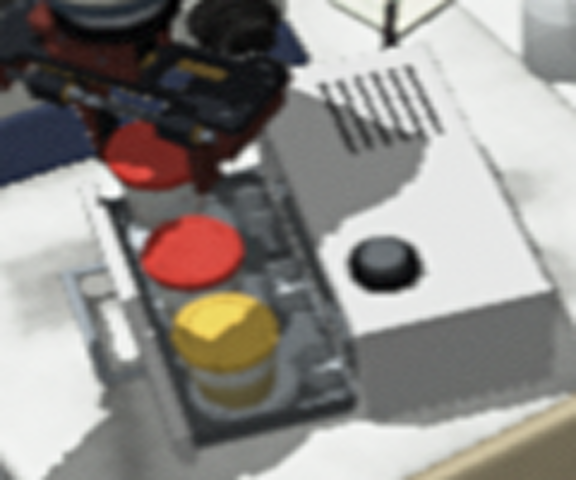

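The moment and force place the contact about 95 mm out towards (-x,+y). That is the end of the gripper body touching the microscope, not the cup. I'll raise, turn the jaws back along x, and place it as I did the first time.

Emit:
{"api": "play_rows", "payload": {"steps": [[[-0.015,0,0,0,45],[-0.018,0,0,0,45],[-0.018,0,0,-0.1,45],[0,0,0,-0.12,45],[0,0,0,-0.12,45],[0,0,0,-0.12,45],[0,0,0,-0.12,45],[0,0,0,-0.12,45]]]}}

```text
time: 48.25
ee_pos: [474.2, 392.8, 139.4]
ee_rot: [0.04, 1.571, -0.086]
wrist_force: [0.1, 0.2, -1.6]
width: 0.679
```

Emit:
{"api": "play_rows", "payload": {"steps": [[[0,0,0,-0.06,45],[0,0,0,0,45],[0,0,0,0,45]]]}}

```text
time: 48.5
ee_pos: [473.2, 391.8, 134.6]
ee_rot: [-0.016, 1.577, -0.037]
wrist_force: [-0.2, 0.9, -1.8]
width: 0.681
```

```bash
python3 t.py 477 392.7 72; python3 w.py w24
```

```text
pos [473.215 391.821 134.601] tilt xy [-0.007 -0.034] yaw -0.013695992561387519 w 0.6806694717333659 F [-0.218  0.868 -1.833] t 48.5
grasp [473.342 392.452 153.29 ]
shift tool mm [62.509  3.048  4.17 ]
[[  1.   -0.   -0.  475.9]
 [ -0.   -1.   -0.3 472.7]
 [ -0.    0.3  -1.  294. ]
 [  0.    0.    0.    1. ]] [[286.6   0.  314.4]
 [  0.  286.6 196.1]
 [  0.    0.    1. ]]
seat_left_top 0.68 [188.6 322.8] [480.7 396.8]
drawer_bar 0.43 [242.8 378.7] [537.4 336.2]
```

View pics/w24.png

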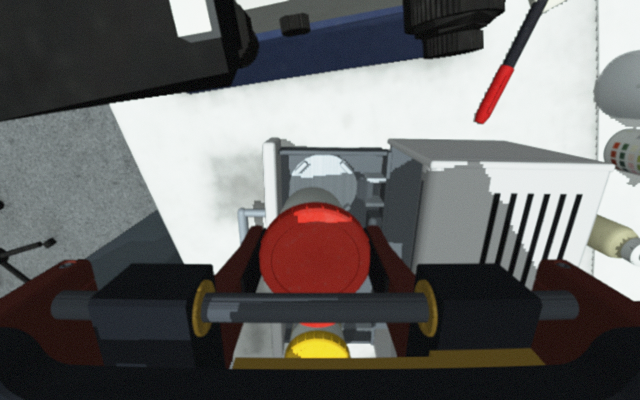

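Run:
```python
from h import *
np.set_printoptions(precision=1,suppress=True)
d=shot("wrist"); im=d["image"]
cv2.imwrite("pics/w25.png",cv2.resize(im[130:220,260:400],None,fx=5,fy=5,interpolation=cv2.INTER_CUBIC))
for z in (24,40): print(z,[atz(d,(188.6,c),z)[:2] for c in (290,323,357)],atz(d,(154,323),z))
```

```text
24 [array([449.2, 392.5]), array([481.8, 392.1]), array([515.4, 391.7])] [481.9 426.4  24. ]
40 [array([450.7, 397.2]), array([481.5, 396.8]), array([513.1, 396.5])] [481.6 429.2  40. ]
```

View pics/w25.png

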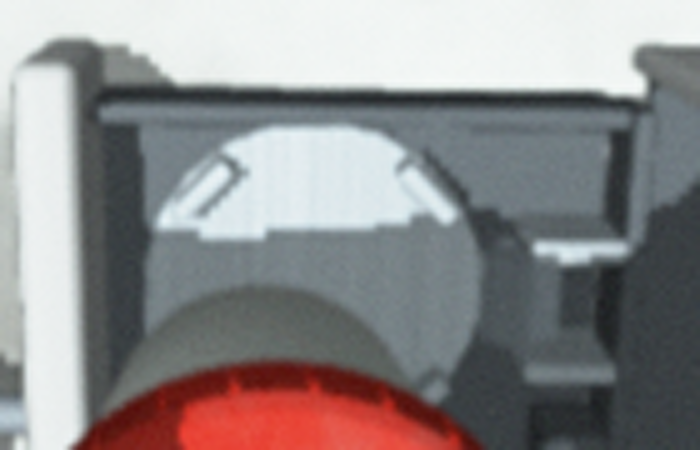

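The zoomed wrist view shows the left plate edges at columns 289 and 356. The plate width matches z = 24, so the seat is caught, and it lies at about (481.5,392.5). The cup has to move about +8 mm in x.

Emit:
{"api": "play_rows", "payload": {"steps": [[[0,0.002,0.008,0,45],[0.009,0,0,0,45],[0.009,0,0,0,45],[0.009,0,0,0,45],[0,0,0,0,45],[0,0,0,0,45]]]}}

```text
time: 49.4
ee_pos: [482.5, 393.2, 105.7]
ee_rot: [-0.015, 1.576, -0.036]
wrist_force: [0.9, 1.0, -1.1]
width: 0.68
```

```bash
python3 t.py 481 393 72; python3 w.py w26
python3 - <<'E'
from h import *
d=shot("wrist"); im=d["image"]
cv2.imwrite("pics/w27.png",cv2.resize(im[130:290,230:400],None,fx=3.7,fy=3.7,interpolation=cv2.INTER_CUBIC))
E
```

```text
pos [482.535 393.171 105.691] tilt xy [-0.005 -0.032] yaw -0.013425348080234762 w 0.6797081444978512 F [ 0.879  1.038 -1.147] t 49.4
grasp [482.631 393.775 124.381]
shift tool mm [33.687  0.901 -1.373]
[[  1.   -0.   -0.  484.9]
 [ -0.   -1.   -0.3 473.9]
 [ -0.    0.3  -1.  265.2]
 [  0.    0.    0.    1. ]] [[286.6   0.  314.4]
 [  0.  286.6 196.1]
 [  0.    0.    1. ]]
seat_left_top 0.72 [199.5 314.8] [482.9 397.5]
```

View pics/w27.png

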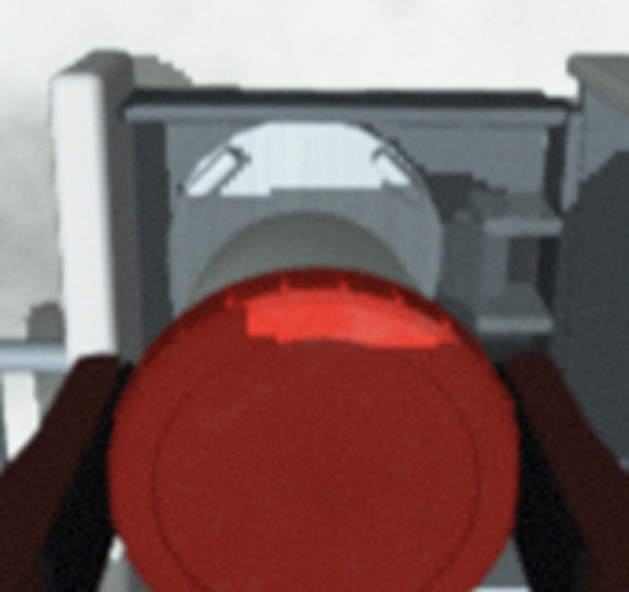

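The cup body (column 305 of the crop) is centred over the plate (307). I'll lower it.

Emit:
{"api": "play_rows", "payload": {"steps": [[[0.008,0.001,0,0,45],[0.008,0,0,0,45],[0.008,0,0,0,45],[0.004,0,0,0,45],[0,0,0,0,45]]]}}

```text
time: 50.22
ee_pos: [483.0, 393.9, 76.7]
ee_rot: [-0.014, 1.573, -0.034]
wrist_force: [0.0, -0.5, -1.6]
width: 0.681
```

```bash
python3 t.py 481 393 72
```

```text
pos [482.979 393.93   76.692] tilt xy [-0.003 -0.03 ] yaw -0.013158214701577487 w 0.6807092902375097 F [ 0.019 -0.451 -1.598] t 50.2167
grasp [483.026 394.498  95.383]
shift tool mm [ 4.723 -0.813 -1.957]
```

Emit:
{"api": "play_rows", "payload": {"steps": [[[0.003,-0.001,-0.001,0,45],[0.002,0,0,0,45],[0,0,0,0,45]]]}}

```text
time: 50.47
ee_pos: [482.0, 392.7, 72.2]
ee_rot: [-0.013, 1.572, -0.034]
wrist_force: [-1.8, -0.8, 5.2]
width: 0.676
```

```bash
python3 t.py 481 393 71
```

```text
pos [482.046 392.739  72.222] tilt xy [-0.002 -0.03 ] yaw -0.013220726568553928 w 0.6762532841107707 F [-1.811 -0.82   5.153] t 50.4667
grasp [482.08  393.3    90.914]
shift tool mm [ 1.216  0.283 -1.047]
```

Emit:
{"api": "play_rows", "payload": {"steps": [[[0,0,0,0,90],[0,0,0,0,90],[0,0,0,0,90],[0,0,0,0,90],[-0.01,0,0,0,90],[-0.02,0,0,0,90],[-0.03,0,0,0,90],[-0.03,0,0,0,90]]]}}

```text
time: 51.13
ee_pos: [479.5, 393.4, 158.1]
ee_rot: [-0.02, 1.583, -0.04]
wrist_force: [0.8, 0.2, 0.2]
width: 0.9
```

Emit:
{"api": "play_rows", "payload": {"steps": [[[-0.02,-0.03,0,0,100],[-0.02,-0.03,0,0,100],[-0.02,-0.03,0,0,100],[-0.02,-0.02,0,0,100],[-0.02,0,0,0,100],[0,0,0,0,100],[0,0,0,0,100]]]}}

```text
time: 51.72
ee_pos: [479.8, 284.1, 279.8]
ee_rot: [-0.015, 1.569, -0.033]
wrist_force: [-0.4, 0.5, -0.9]
width: 1.002
```

```bash
python3 t.py; python3 w.py w28; python3 el.py;  python3 - <<'E'
from h import *
d=shot("wrist"); im=d["image"]
cv2.imwrite("pics/w28z.png",cv2.resize(im[0:220,220:400],None,fx=2.7,fy=2.7,interpolation=cv2.INTER_CUBIC))
E
```

```text
pos [479.783 284.12  279.777] tilt xy [ 0.001 -0.03 ] yaw -0.011648391104584193 w 1.0023237853649107 F [-0.395  0.5   -0.861] t 51.7167
grasp [479.76  284.687 298.469]
[[  1.   -0.   -0.  481. ]
 [ -0.   -1.   -0.3 364.5]
 [  0.    0.3  -1.  439.5]
 [  0.    0.    0.    1. ]] [[286.6   0.  314.4]
 [  0.  286.6 196.1]
 [  0.    0.    1. ]]
seat_right_top 0.66 [184.8 314.7] [480.3 252.4]
start_top 0.94 [216.  399.6] [574.5 244.5]
start_top 0.59 [ 80.3 309.8] [477.  386.2]
drawer_bar 0.81 [137.5 257.9] [401.3 320.2]
red [480.8 391.  100.2] 8.93429946899414 2
   tilt [480.9 391.7  97.2   0.1   0.1] 7.793173789978027 2
   scene/wrist only [482.3 394.2 100.3] [480.5 391.2  91.7]
red [474.5 318.5  94.9] 8.433584213256836 2
   tilt [474.8 319.   95.4   0.    0. ] 8.177253723144531 2
   scene/wrist only [475.4 321.9  95. ] [474.6 318.   90.4]
yel [473.9 245.9  96.4] 4.241120338439941 2
   tilt [474.1 246.2  96.6   0.    0. ] 4.133457183837891 2
   scene/wrist only [479.7 290.3  34. ] [473.8 242.9  88.1]
```

View pics/w28z.png

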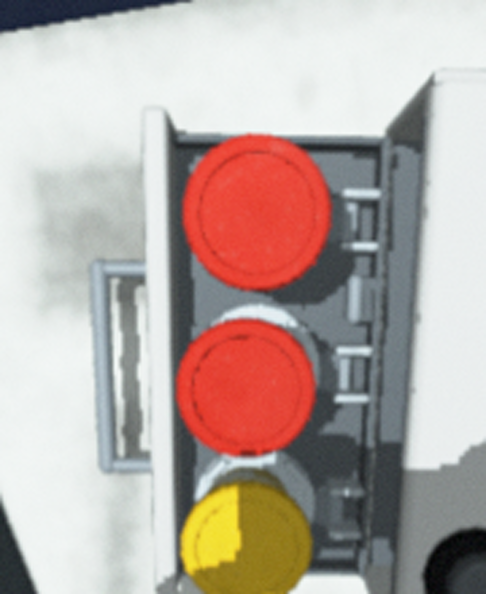

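Run:
```python
from h import *
np.set_printoptions(precision=1,suppress=True)
d=shot("wrist")
f=lambda c:(c[1]/2.7-.3,220+c[0]/2.7-.3)
for n,c,z in (("mid plate right",(318,368),24),("mid plate top",(258,305),24),("yel plate left",(195,495),24),("yel plate right",(315,495),24),("yel plate top",(252,455),24)): print(n,atz(d,f(c),z))
```

```text
mid plate right [512.2 320.2  24. ]
mid plate top [480.9 352.5  24. ]
yel plate left [445.  251.5  24. ]
yel plate right [511.5 250.8  24. ]
yel plate top [476.9 273.8  24. ]
```

All three cups stand in caught seats, with lid offsets of 4 mm or less. Next I'll close the gripper, turn the jaws along y and push the bar.

Emit:
{"api": "play_rows", "payload": {"steps": [[[0,0.005,-0.035,0,60],[0,0.005,-0.035,0,30],[0,0.005,-0.035,0,0],[0,0.005,-0.03,0,0],[0,0,0,-0.12,0],[0,0,0,-0.12,0],[0,0,0,-0.12,0],[0,0,0,-0.12,0]]]}}

```text
time: 52.93
ee_pos: [338.4, 306.7, 274.0]
ee_rot: [-0.402, 1.552, 0.352]
wrist_force: [-0.2, -0.8, -0.3]
width: 0.431
```

Emit:
{"api": "play_rows", "payload": {"steps": [[[0,0,0,-0.12,0],[0,0,0,-0.12,0],[0,0,0,-0.12,0],[0,0,0,-0.12,0],[0,0,0,-0.12,0],[0,0,0,-0.12,0],[0,0,0,-0.12,0],[0,0,0,-0.12,0]]]}}

```text
time: 53.6
ee_pos: [337.6, 307.1, 274.3]
ee_rot: [-1.164, 1.278, 1.128]
wrist_force: [-0.1, 0.1, -0.6]
width: 0.005
```

Emit:
{"api": "play_rows", "payload": {"steps": [[[0,0,0,-0.12,0],[0,0,0,0,0],[0,0,0,0,0]]]}}

```text
time: 53.85
ee_pos: [337.5, 307.1, 274.3]
ee_rot: [-1.257, 1.221, 1.224]
wrist_force: [-0.4, -0.1, 0.3]
width: 0.007
```

```bash
python3 t.py 345 320 27; python3 w.py w29
```

```text
pos [337.516 307.122 274.312] tilt xy [-0.005 -0.033] yaw 1.6060101666608197 w 0.006835084712051787 F [-0.357 -0.123  0.267] t 53.85
grasp [337.609 307.733 293.002]
shift tool mm [246.719  -9.453  20.63 ]
[[ -0.    1.    0.3 262. ]
 [  1.    0.   -0.  308.4]
 [ -0.    0.3  -1.  436.8]
 [  0.    0.    0.    1. ]] [[286.6   0.  314.4]
 [  0.  286.6 196.1]
 [  0.    0.    1. ]]
seat_left_top 0.9 [258.7 372.1] [471.1 391.7]
seat_mid_top 0.47 [253.3 322.5] [465.7 315.5]
seat_right_top 0.76 [251.  279.6] [465.1 249.7]
drawer_bar 0.77 [208.  329.6] [395.1 323. ]
```

View pics/w29.png

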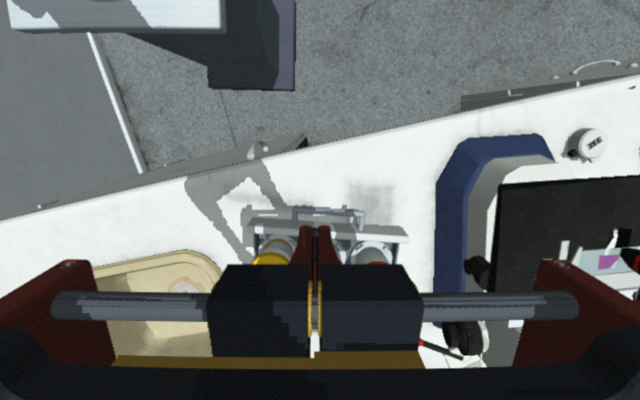

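Emit:
{"api": "play_rows", "payload": {"steps": [[[0.02,0,0.002,0,0],[0.02,0,0.002,0,0],[0.02,0,0.002,0,0],[0.02,0,0.002,0,0],[0.02,0,0.002,0,0],[0.02,0,0,0,0],[0.02,0,0,0,0],[0.02,0,0,0,0]]]}}

```text
time: 54.87
ee_pos: [339.0, 314.4, 113.9]
ee_rot: [-1.252, 1.209, 1.217]
wrist_force: [-0.0, 0.7, -0.5]
width: 0.007
```

```bash
python3 t.py 348 318 27
```

```text
pos [339.044 314.381 113.934] tilt xy [ 0.005 -0.024] yaw 1.6018116290789748 w 0.007143063480690263 F [-0.048  0.748 -0.494] t 54.8667
grasp [338.951 314.839 132.628]
shift tool mm [86.863 -8.699  5.479]
```

Emit:
{"api": "play_rows", "payload": {"steps": [[[0.018,-0.004,0.003,0,0],[0.018,-0.004,0.003,0,0],[0.018,0,0,0,0],[0.018,0,0,0,0],[0.01,0,0,0,0],[0,0,0,0,0],[0,0,0,0,0]]]}}

```text
time: 55.45
ee_pos: [344.9, 316.6, 22.8]
ee_rot: [-1.25, 1.219, 1.216]
wrist_force: [0.2, -0.1, 0.4]
width: 0.006
```

```bash
python3 t.py 380 318 27; python3 zs.py z30
```

```text
pos [344.937 316.591  22.831] tilt xy [-0.001 -0.029] yaw 1.5974586268841755 w 0.005741434833150729 F [ 0.248 -0.086  0.364] t 55.45
grasp [344.96  317.141  41.523]
shift tool mm [ -4.251 -35.079   0.352]
```

View pics/z30_side.png

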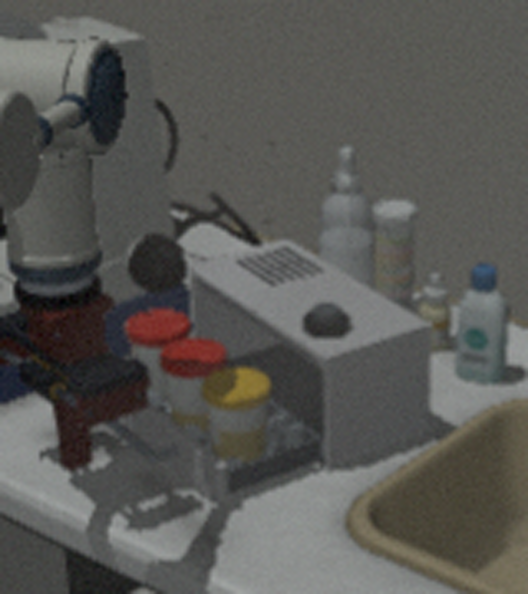

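Emit:
{"api": "play_rows", "payload": {"steps": [[[-0.004,-0.01,0,0,0],[0,-0.01,0,0,0],[0,-0.01,0,0,0],[0,-0.008,0,0,0],[0,-0.008,0,0,0],[0,-0.008,0,0,0],[0,-0.008,0,0,0],[0,-0.008,0,0,0]]]}}

```text
time: 56.22
ee_pos: [423.3, 319.9, 32.7]
ee_rot: [-1.249, 1.214, 1.215]
wrist_force: [-1.4, -1.7, 1.1]
width: 0.007
```

```bash
python3 t.py 490 318 27
```

```text
pos [423.31  319.879  32.736] tilt xy [ 0.003 -0.026] yaw 1.5973928026298978 w 0.007174081180726607 F [-1.396 -1.716  1.068] t 56.2167
grasp [423.257 320.361  51.429]
shift tool mm [  5.971 -66.604  -3.503]
```

Emit:
{"api": "play_rows", "payload": {"steps": [[[0.005,-0.004,0,0,0],[0.003,-0.007,0,0,0],[0.001,-0.007,0,0,0],[0.001,-0.007,0,0,0],[0.001,-0.007,0,0,0],[0,0,0,0,0]]]}}

```text
time: 56.72
ee_pos: [460.6, 320.9, 20.3]
ee_rot: [-1.248, 1.212, 1.214]
wrist_force: [0.6, -0.4, -0.1]
width: 0.005
```

```bash
python3 t.py 490 318 27; python3 zs.py z31
```

```text
pos [460.585 320.928  20.346] tilt xy [ 0.004 -0.025] yaw 1.59687172857075 w 0.005307539737530032 F [ 0.559 -0.395 -0.131] t 56.7167
grasp [460.515 321.39   39.04 ]
shift tool mm [ -6.469 -29.348  -3.858]
```

View pics/z31_side.png

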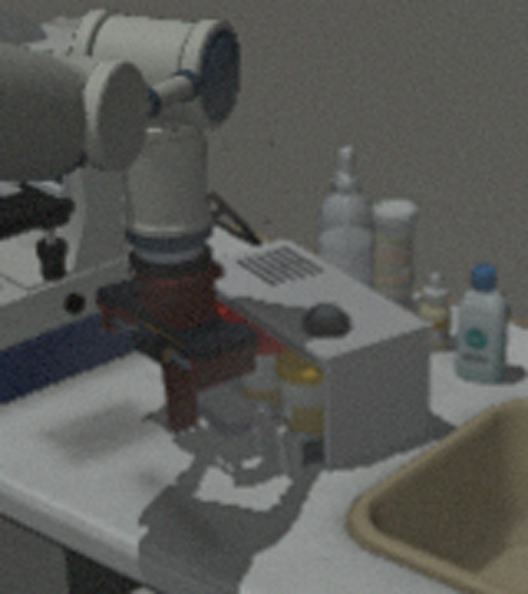

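Emit:
{"api": "play_rows", "payload": {"steps": [[[-0.006,-0.002,-0.002,0,0],[-0.001,-0.006,0,0,0],[0,-0.006,0,0,0],[0,-0.006,0,0,0],[0,0,0,0,0]]]}}

```text
time: 57.23
ee_pos: [479.4, 319.3, 27.9]
ee_rot: [-1.248, 1.215, 1.217]
wrist_force: [-2.0, -0.3, 0.8]
width: 0.005
```

```bash
python3 t.py 490 318 27; python3 zs.py z32
```

```text
pos [479.386 319.318  27.912] tilt xy [-0.    -0.026] yaw 1.5982254698341953 w 0.004894902386131604 F [-2.031 -0.27   0.797] t 57.2333
grasp [479.387 319.799  46.605]
shift tool mm [  0.945 -10.575  -1.585]
```

View pics/z32_scene.png

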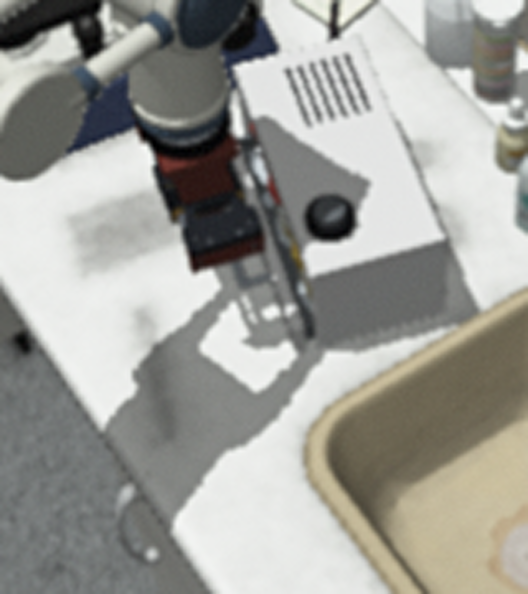

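Emit:
{"api": "play_rows", "payload": {"steps": [[[0,-0.005,0,0,0],[0,-0.005,0,0,0],[0,-0.004,0,0,0],[0,-0.003,0,0,0]]]}}

```text
time: 57.67
ee_pos: [489.3, 319.5, 27.8]
ee_rot: [-1.244, 1.229, 1.229]
wrist_force: [-17.2, -2.6, 10.4]
width: 0.003
```

```bash
python3 t.py 490 318 27
```

```text
pos [489.282 319.527  27.818] tilt xy [-0.016 -0.029] yaw 1.6002913435502153 w 0.0027488531187263984 F [-17.171  -2.623  10.404] t 57.6667
grasp [489.59  320.07   46.508]
shift tool mm [ 0.85  -0.687 -1.524]
```

Emit:
{"api": "play_rows", "payload": {"steps": [[[0,-0.001,0,0,0],[0,-0.001,0,0,0],[0,0,0,0,0],[0,0.01,0,0,0],[0,0.02,0,0,0],[0,0.03,0,0,0],[0,0.03,0,0,0],[0,0,0,0,0]]]}}

```text
time: 58.33
ee_pos: [397.8, 317.0, 29.8]
ee_rot: [-1.242, 1.229, 1.229]
wrist_force: [-0.4, -0.0, -0.3]
width: 0.005
```

```bash
python3 t.py; python3 zs.py z33; python3 w.py w33
```

```text
pos [397.786 316.998  29.791] tilt xy [-0.017 -0.028] yaw 1.5983169087333142 w 0.005153540370266636 F [-0.38  -0.029 -0.344] t 58.3333
grasp [398.102 317.519  48.481]
[[ -0.    1.    0.3 327.2]
 [  1.    0.   -0.  318.3]
 [ -0.    0.3  -1.  193.9]
 [  0.    0.    0.    1. ]] [[286.6   0.  314.4]
 [  0.  286.6 196.1]
 [  0.    0.    1. ]]
```

View pics/z33_side.png

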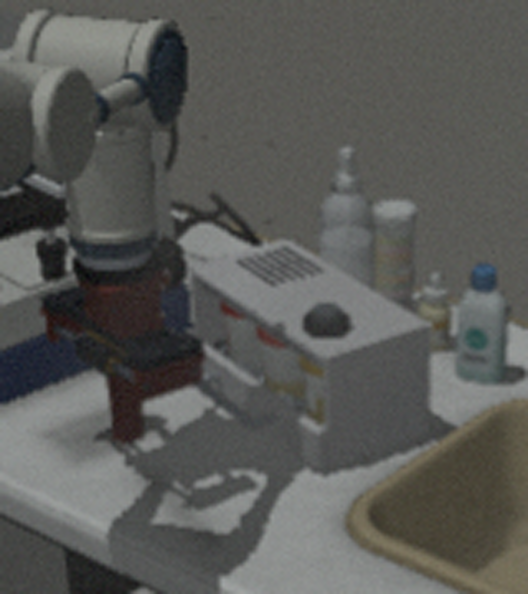

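View pics/z33_scene.png

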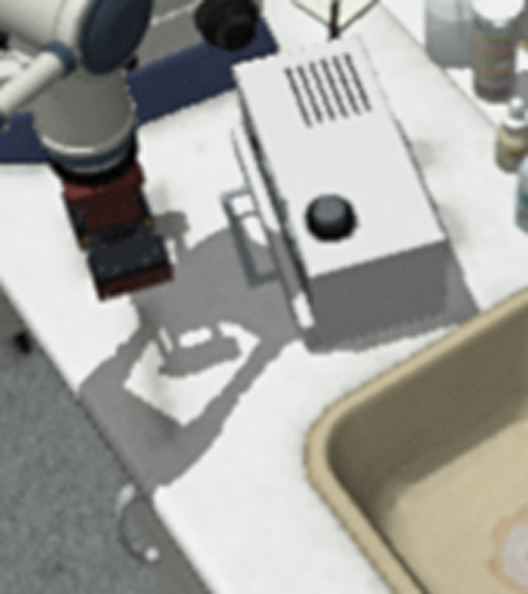

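Run:
```python
from h import *
x0,y0,a=541.6,316.6,-.031;c,s=np.cos(a),np.sin(a)
w=lambda l:[x0+c*l[0]-s*l[1],y0+s*l[0]+c*l[1],l[2]]
for n in ("side","scene"):
    d=shot(n); S=5
    im=cv2.resize(d["image"][100:240,220:340],None,fx=S,fy=4.2,interpolation=cv2.INTER_CUBIC)
    for off,col in ((0,(0,255,0)),(8,(255,0,255))):
        P=[w(l) for l in ((-12-off,121,48),(-12-off,-121,48),(-off,-121,48),(-off,121,48),(-12-off,121,48))]
        q=((proj(d,P)-[220,100]+.5)*[S,4.2]).astype(int); cv2.polylines(im,[q.reshape(-1,1,2)],False,col,1)
        q=((proj(d,[w((-37-off,50,32)),w((-37-off,-50,32))])-[220,100]+.5)*[S,4.2]).astype(int); cv2.polylines(im,[q.reshape(-1,1,2)],False,col,1)
    cv2.imwrite("pics/o_%s.png"%n,im)
```

```text
(no output)
```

View pics/o_side.png

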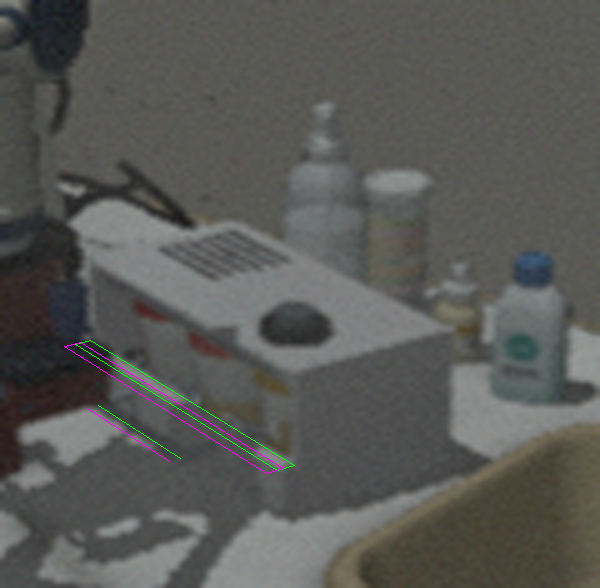

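View pics/o_scene.png

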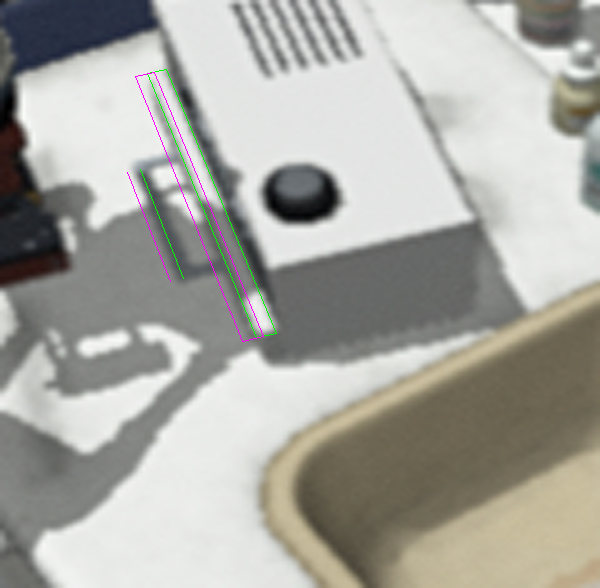

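Emit:
{"api": "play_rows", "payload": {"steps": [[[-0.03,0,0,0,0],[-0.03,0,0,0,0],[-0.03,0,0,0,0],[-0.03,0,0,0,0],[-0.03,0,0,0,0],[-0.03,0,0,0,0],[-0.03,0,0,0,0],[0,0,0,0,0]]]}}

```text
time: 59.55
ee_pos: [405.4, 321.4, 244.3]
ee_rot: [-1.239, 1.242, 1.228]
wrist_force: [0.8, 0.2, 1.0]
width: 0.009
```

```bash
python3 t.py 572.5 242 215; python3 w.py w34
```

```text
pos [405.406 321.372 244.283] tilt xy [-0.024 -0.034] yaw 1.594033594810415 w 0.009442290963498308 F [0.833 0.176 1.   ] t 59.55
grasp [405.86  322.013 262.966]
shift tool mm [  27.919 -165.958  -82.197]
[[ -0.    1.    0.3 333. ]
 [  1.    0.   -0.  323.9]
 [ -0.    0.3  -1.  408.2]
 [  0.    0.    0.    1. ]] [[286.6   0.  314.4]
 [  0.  286.6 196.1]
 [  0.    0.    1. ]]
seat_mid_top 0.24 [292.    4.6] [ 605.8 -180.7]
```

View pics/w34.png

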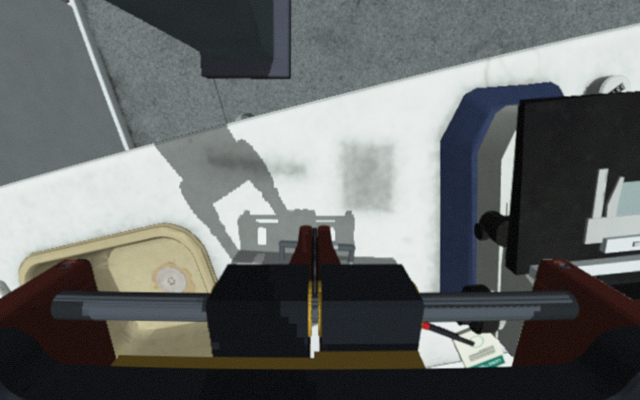

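Emit:
{"api": "play_rows", "payload": {"steps": [[[0.005,-0.033,-0.0165,0,0],[0.005,-0.033,-0.0165,0,0],[0.005,-0.033,-0.0165,0,0],[0.005,-0.033,-0.0165,0,0],[0.005,-0.033,-0.0165,0,0],[0,0,0,0,0],[0,0,0,0,0]]]}}

```text
time: 60.48
ee_pos: [572.6, 237.1, 196.0]
ee_rot: [-1.24, 1.265, 1.245]
wrist_force: [-0.4, 0.5, 0.5]
width: 0.006
```

```bash
python3 t.py 572.5 242 160; python3 w.py w35
```

```text
pos [572.645 237.079 195.993] tilt xy [-0.048 -0.046] yaw 1.6005502738363728 w 0.006363686918196302 F [-0.422  0.491  0.53 ] t 60.4833
grasp [573.551 237.938 214.651]
shift tool mm [35.694 -1.781  6.522]
[[ -0.    1.    0.2 504.3]
 [  1.    0.   -0.  241.1]
 [ -0.    0.2  -1.  361.6]
 [  0.    0.    0.    1. ]] [[286.6   0.  314.4]
 [  0.  286.6 196.1]
 [  0.    0.    1. ]]
start_top 0.89 [214.6 326.5] [571.  243.2]
drawer_bar 0.73 [128.4 398.7] [502.1 320.6]
```

View pics/w35.png

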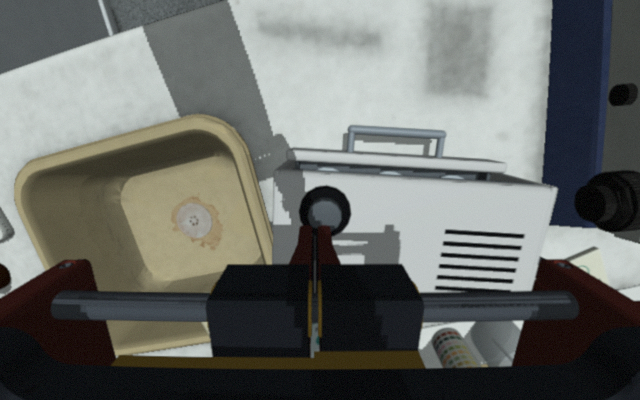

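Run:
```python
from h import *
x0,y0,a=541.6,316.6,-.031;c,s=np.cos(a),np.sin(a)
w=lambda l:[x0+c*l[0]-s*l[1],y0+s*l[0]+c*l[1],l[2]]
d=shot("wrist"); S=2.6
im=cv2.resize(d["image"][100:260,260:560],None,fx=S,fy=S,interpolation=cv2.INTER_CUBIC)
def pl(L,col):
    q=((proj(d,[w(l) for l in L])-[260,100]+.5)*S).astype(int); cv2.polylines(im,[q.reshape(-1,1,2)],False,col,1)
pl([(0,121,122),(0,-121,122)],(255,0,0))
for off,col in ((0,(0,200,0)),(8,(255,0,255))):
    pl([(-12-off,121,48),(-12-off,-121,48),(-off,-121,48),(-off,121,48),(-12-off,121,48)],col); pl([(-37-off,50,32),(-37-off,-50,32)],col)
cv2.imwrite("pics/o_w.png",im)
```

```text
(no output)
```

View pics/o_w.png

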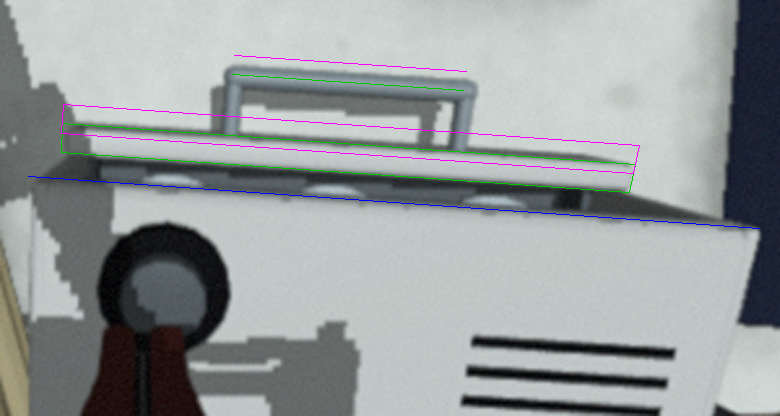

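The overlay matches the drawn home position in this view too: panel and bar lie on the green lines. The button is at (326,214), about (572,242.5).

Emit:
{"api": "play_rows", "payload": {"steps": [[[0.009,-0.001,0.004,0,0],[0.009,0,0.002,0,0],[0.009,0,0,0,0],[0.009,0,0,0,0],[0,0,0,0,0],[0,0,0,0,0]]]}}

```text
time: 61.38
ee_pos: [569.2, 245.5, 159.9]
ee_rot: [-1.246, 1.256, 1.246]
wrist_force: [0.6, -0.5, 0.2]
width: 0.004
```

```bash
python3 t.py 572 242.5 144; python3 w.py w36 | grep start
```

```text
pos [569.215 245.483 159.909] tilt xy [-0.042 -0.044] yaw 1.6066630284540535 w 0.004279333031274141 F [ 0.562 -0.513  0.191] t 61.3833
grasp [569.999 246.303 178.575]
shift tool mm [15.894 -3.37  -2.404]
start_top 0.77 [234.4 312.3] [571.  242.3]
```

View pics/w36.png

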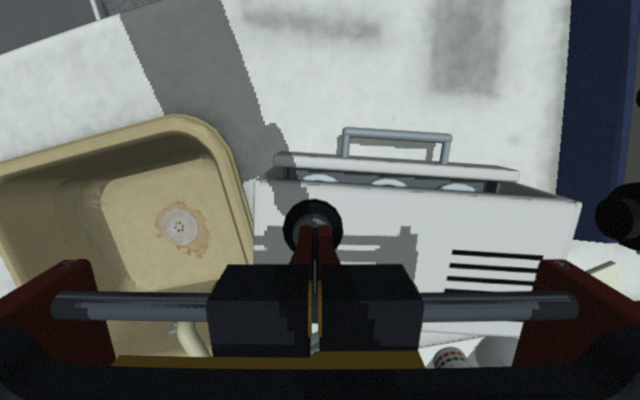

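Now I'll press: down about 15 mm to contact plus 6 mm of travel, hold briefly, then lift.

Emit:
{"api": "play_rows", "payload": {"steps": [[[0.006,-0.003,-0.002,0,0],[0.006,0,0,0,0],[0.005,0,0,0,0],[0.004,0,0,0,0],[0.004,0,0,0,0]]]}}

```text
time: 62.15
ee_pos: [573.9, 242.9, 137.8]
ee_rot: [-1.247, 1.248, 1.241]
wrist_force: [-4.9, -0.8, 30.1]
width: 0.007
```

```bash
python3 t.py 572 242.5 138
```

```text
pos [573.893 242.934 137.828] tilt xy [-0.034 -0.04 ] yaw 1.6059002435254135 w 0.006678356571524674 F [-4.949 -0.757 30.119] t 62.15
grasp [574.525 243.685 156.502]
shift tool mm [-0.091  1.911 -0.373]
```

Emit:
{"api": "play_rows", "payload": {"steps": [[[0,0,0,0,0],[-0.015,0,0,0,0],[-0.03,0,0,0,0],[-0.03,0,0,0,0],[-0.03,0.02,0,0,0],[-0.03,0.03,0,0,0],[0,0,0,0,0],[0,0,0,0,0]]]}}

```text
time: 62.82
ee_pos: [525.7, 245.7, 275.5]
ee_rot: [-1.245, 1.256, 1.245]
wrist_force: [0.3, -0.5, -0.5]
width: 0.003
```

```bash
python3 t.py; python3 zs.py z37; python3 w.py w37
python3 - <<'E'
from h import *
np.set_printoptions(precision=1,suppress=True)
for n in ("scene","side"):
    d=shot(n,n+"_end")
    for q in ("timer","violet"):
        for r in finder.place_of(q,d)[:1]: print(n,q,r["p"],atz(d,r["location"],0)[:2])
E
```

```text
pos [525.7   245.75  275.524] tilt xy [-0.041 -0.043] yaw 1.605080641610035 w 0.002656263605586631 F [ 0.27  -0.518 -0.545] t 62.8167
grasp [526.473 246.561 294.19 ]
[[ -0.    1.    0.2 456.4]
 [  1.    0.   -0.  248.9]
 [ -0.    0.2  -1.  440.6]
 [  0.    0.    0.    1. ]] [[286.6   0.  314.4]
 [  0.  286.6 196.1]
 [  0.    0.    1. ]]
seat_left_top 0.56 [219.2 417. ] [583.5 386.4]
seat_right_top 0.44 [208.7 318.6] [574.  242.8]
start_top 0.6 [233.3 316.6] [571.8 243.2]
drawer_bar 0.62 [161.4 375.9] [503.  321.2]
scene timer 0.65 [ 647.6 -252.3]
scene violet 0.58 [ 736.2 -257.4]
side timer 0.89 [ 640.6 -252.2]
side violet 0.65 [761. 488.]
```

View pics/z37_side.png

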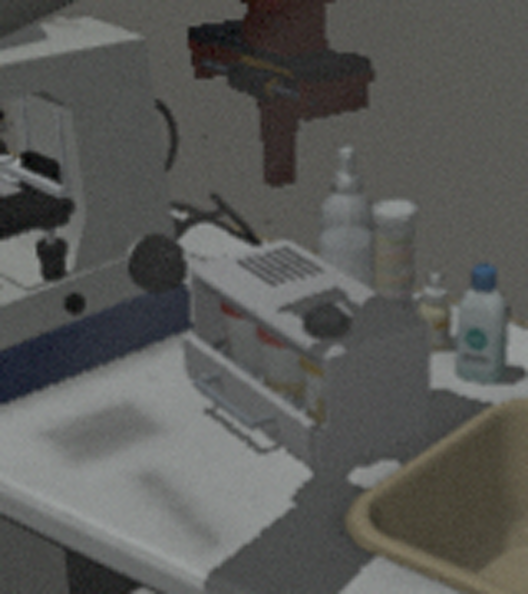

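View pics/w37.png

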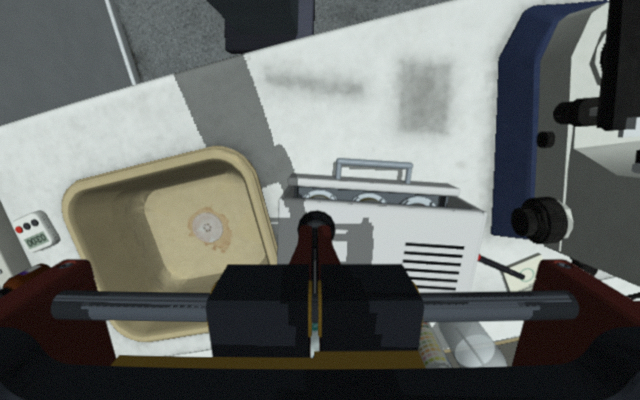

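The side view shows the drawer shut with the three cups upright inside, the button up and the arm clear. Timer and bottle are where they were, so I'll hand in.

```bash
python3 -c "
from rig import bot
print(bot.finish_job())"
```

```text
the job is handed in; nothing more can be done
None
```

I loaded all three cups into the reader, pushed the drawer home, pressed and released the start button, and handed the job in at about 63 s of the 210 s. No verdict was reported.

**Cups:**
- **Seating:** each cup was pressed down in its own seat. Afterwards every lid top measured about 95–100 mm, which fits a caught seat (96 mm).
- **Left cup:** after I placed the second cup, this one was found about 6–10 mm off its seat centre. I picked it up again and set it back. The empty seat plate measured 24 mm high in the wrist picture, so that seat was already caught.
- **Final positions:** before closing, lid offsets from the seat centres were about 1 mm on the left cup and 4 mm on the other two. The middle and right seat centres were only partly visible, so those two offsets are rougher.

**Drawer:** the push ended against a firm stop at about 17 N, where I had worked out home to be. Overlays in the side, scene and wrist pictures agree with home. The network put the bar at 502–503 mm against an expected 504.6 mm, which is within its error.

**Start button:** it bottomed at TCP height 138 mm with about 30 N and was released.

**Disagreements and mishaps:**
- The drawer was pushed in 10–15 mm during the second press. I pulled it most of the way back out before pressing the third cup.
- While I was reseating the left cup, the gripper body touched something at about 6 N, most likely the microscope. I backed off and turned the gripper.
- In the last pictures the timer and bottle were within about 5 mm of where they started. One side-camera report of the bottle was clearly false, as it put it behind the reader. The scene camera showed it unmoved.

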